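Invert and stack the settle dishes for incubation

TASK

Two lidded settle dishes lie lid up on the sloping steel rack. Pinch each dish so that its base and lid stay together, turn it over and push it lid down under the sprung clear flap of the sloping aluminium incubation carrier, so that both end up stacked there one on the other, square on the slope and fully down against the stop, with the flap resting on top. The lids must never come off their bases, and leave the other things where they stand.

Things in the scene. Friction and masses are not known exactly. Their poses are not given: they have to be found in the camera images.
- dish_a: Base of a lidded dish: round white cup, 85 mm diameter, 16 mm high, 60 g. Origin: centre of its flat underside; z = its axis, out of the open side towards the lid. With the lid on, the dish is a disc 94 mm across and 18.5 mm thick (z = 0 to 18.5 mm). The lid lies on loosely (about 1 mm play): base and lid stay together while both flat faces are pinched.
- lid_a: Clear lid of dish_a, 94 mm outer diameter, 12.5 mm high, walls 2.5 mm, 30 g, open below. Origin: centre of the open rim of its skirt; z axis points to its closed top. Seated, its origin lies 6 mm along z from the base's origin, with the same z direction. The skirt leaves the lowest 6 mm of the base bare.
- dish_b: Base of the other dish, same as dish_a. Either dish may be taken first. Both start lid up on the rack.
- lid_b: Lid of dish_b, same as lid_a. The dishes bear, and need, a firm pinch (30 to 40 N) some 20 mm in from the rim, or the flap pries them out of line.
- rack: Fixed sloping steel rack, foot 292 x 120 mm. Origin: centre of its underside; x points away from the robot, y along the rack. Its floor falls away from the robot at 58 degrees from level. The floor is short, so the upper 37 mm of each dish stand free, and the upper rim, nearest the robot, can be pinched across its thickness by fingers pointing down the slope.
- rack_ledge (a point): Middle of the line where the rack's sloping floor meets its 14 mm high ledge, against which the dishes' lowest rims rest. The floor ends 57 mm up the slope from here.
- seat: Sloping floor of the fixed incubation carrier, open towards the robot. Origin: middle of the line where floor meets stop plate; x points down the slope (58 degrees, away from the robot), y level across, z square out of the floor. Floor from x = -57 to 0 mm with a bent-down lip to x = -65; stop plate at x = 0, 34 mm high; side cheeks 106 mm apart, 45 mm high, x = -58 to 0, flared at the mouth to x = -73 mm.
- home_1 (a point): Centre of the first dish's resting place on the carrier's floor (x = -47, y = 0, z = 0 mm of seat). Home there, the disc fills z = 0 to 18.5 mm; inverted, its base's origin is at z = 18.5 mm. The upper 28 mm of the dish overhang the floor's lip, free underneath.
- home_2 (a point): Centre of the second dish's resting place, on the first (x = -47, y = 0, z = 18.5 mm of seat); inverted and home, its base's origin is at z = 37 mm of seat.
- flap (a joint): Hinge angle of the carrier's clear flap, 64 mm wide, over the stack: 0 = shut and empty, about 0.18 resting on one dish, 0.46 on two. Its hinge rod is behind the stop (x = 16, z = 0 mm of seat). A dish pushed down the slope lifts it by itself with 1 to 3 N; a weak spring (0.3 to 0.6 N at the knee) shuts it again. It need not be handled.
- flap_knee (a point): Middle of the flap's knee, its lowest line, which presses on the upper dish: x = -55, z = 6 mm of seat when shut. From the knee the flap turns up towards the mouth as a lead-in lip, ending at x = -96, z = 30 mm when shut, about x = -89, z = 50 mm with one dish inside.
- dropper_0: Bystander: brown dropper bottle, 42 mm across, 134 mm tall, beside the carrier. Origin: centre of its underside.
- amber_0: Bystander: brown bottle, 48 mm across, 100 mm tall, on the other side of the carrier. Origin: centre of its underside.
- store_1: Bystander: white plastic tub, 68 mm across, 110 mm tall, behind the rack. Origin: centre of its underside.
- label_roll: Bystander: roll of labels, 70 mm across, 36 mm high, near the front edge. Origin: centre of its underside.
- cylinder: Bystander: tall clear measuring cylinder on a foot, 56 mm across, 176 mm tall, standing free between rack and carrier, towards the robot: it is easily knocked over. Origin: centre of its underside.
- tape_1: Bystander: roll of tape, 96 mm across, 48 mm high, towards the back. Origin: centre of its underside.

How it is judged (in metres and radians):
On the way:
1. one dish lies lid down, home on the floor of the carrier (((z of dish_a in the frame of seat between 0.0145 and 0.0235 m and x of dish_a in the frame of seat between -0.055 and -0.039 m and y of dish_a in the frame of seat between -0.009 and 0.009 m and angle between the z axis of dish_a and the z axis of seat, either way round below 0.12 rad and angle between dish_a's own z axis and vertical above 1.9 rad and distance between dish_a and lid_a below 0.011 m and linear speed of each of dish_a, lid_a below 0.02 m/s) or (z of dish_b in the frame of seat between 0.0145 and 0.0235 m and x of dish_b in the frame of seat between -0.055 and -0.039 m and y of dish_b in the frame of seat between -0.009 and 0.009 m and angle between the z axis of dish_b and the z axis of seat, either way round below 0.12 rad and angle between dish_b's own z axis and vertical above 1.9 rad and distance between dish_b and lid_b below 0.011 m and linear speed of each of dish_b, lid_b below 0.02 m/s))), for 0.2 s.
At the end, for the whole second after the job is handed in: Both dishes lie lid down in the carrier, one on the other in either order, flat on the slope (within 7 degrees), within 8 mm of fully down against the stop and 9 mm of the middle, base and lid together (origins under 11 mm apart), at rest, with the flap resting on the upper dish (0.37 to 0.58 rad) ((((z of dish_a in the frame of seat between 0.0145 and 0.0235 m and x of dish_a in the frame of seat between -0.055 and -0.039 m and y of dish_a in the frame of seat between -0.009 and 0.009 m and angle between the z axis of dish_a and the z axis of seat, either way round below 0.12 rad and angle between dish_a's own z axis and vertical above 1.9 rad and distance between dish_a and lid_a below 0.011 m and linear speed of each of dish_a, lid_a below 0.02 m/s) and (z of dish_b in the frame of seat between 0.032 and 0.043 m and x of dish_b in the frame of seat between -0.055 and -0.039 m and y of dish_b in the frame of seat between -0.009 and 0.009 m and angle between the z axis of dish_b and the z axis of seat, either way round below 0.12 rad and angle between dish_b's own z axis and vertical above 1.9 rad and distance between dish_b and lid_b below 0.011 m and linear speed of each of dish_b, lid_b below 0.02 m/s)) or ((z of dish_b in the frame of seat between 0.0145 and 0.0235 m and x of dish_b in the frame of seat between -0.055 and -0.039 m and y of dish_b in the frame of seat between -0.009 and 0.009 m and angle between the z axis of dish_b and the z axis of seat, either way round below 0.12 rad and angle between dish_b's own z axis and vertical above 1.9 rad and distance between dish_b and lid_b below 0.011 m and linear speed of each of dish_b, lid_b below 0.02 m/s) and (z of dish_a in the frame of seat between 0.032 and 0.043 m and x of dish_a in the frame of seat between -0.055 and -0.039 m and y of dish_a in the frame of seat between -0.009 and 0.009 m and angle between the z axis of dish_a and the z axis of seat, either way round below 0.12 rad and angle between dish_a's own z axis and vertical above 1.9 rad and distance between dish_a and lid_a below 0.011 m and linear speed of each of dish_a, lid_a below 0.02 m/s))) and value of joint flap between 0.37 and 0.58 rad); the robot touches nothing.
It fails at once if a lid comes off its base (origins more than 12 mm apart) (distance between dish_a and lid_a above 0.012 m or distance between dish_b and lid_b above 0.012 m).
It fails at once if a bystander is shifted by more than 25 mm or tipped over (distance of any of dropper_0, amber_0, store_1, label_roll, tape_1, cylinder from where it was at the start of the episode above 0.025 m or angle between any of dropper_0, amber_0, store_1, label_roll, tape_1, cylinder's own z axis and vertical above 0.5 rad).
It also fails if it takes over 72 s, if anything falls off the work surface, if the arm or the gripper's body presses on something with over 40 N, if the wrist force passes 120 N, or if a joint passes its speed limit or range.

ROBOT

A 6-joint arm with a two-finger parallel gripper is mounted at the origin on a cart in front of the work surface, level with it; the furniture and walls round the work are solid. World frame = base frame: x ahead of the robot, y to its left, z up, the work surface at z = 0. Lengths are in mm, angles in rad, forces in N, time in s.
With the tool pointing down it reaches from about 275 to 750 mm from the base axis. Payload 10.2 kg.
Tool frame: the origin (TCP) lies at the very end of the fingers, on their centre line; the grasp point (between the pads) lies 19 mm behind it; z points along the fingers, y is the line along which they close (so a half turn about z gives the same grasp; the last joint's range is limited). The gripper opens to 85 mm and grips with 20 to 120 N. Pads are 22 mm wide; open, the fingers measure 114 mm over their backs; the gripper's body (76 mm by 85 mm) begins 54 mm behind the grasp point. The pads swing forward as they close: fully open they stand 13 mm farther back than shut.
Start: joints at [1.115, 0.313, 1.498, -0, 1.331, -0.223], TCP at [121.132, 510.841, 231.294] pointing down, gripper open.
Joint ranges: [-2.94, 2.94], [-0.97, 2.17], [0.19, 2.56], [-1.23, 4.37], [0.02, 3.11], [-2.88, 2.88]. Speed limits (rad/s): [2.39, 2.39, 3.01, 3.14, 3.14, 3.14].

INTERFACE

Orientations are given as a unit quaternion [w, x, y, z].
In Python, from rig import monitor, eyes, job gives the robot as it stands. The module is installed in compiled form; this text tells all that it offers.
- The arm moves only by the tool send_rows, never from a script. Its argument "targets" is one flat list of numbers, 7 for each row, row after row: the turn, a rotation vector about the tool's x, y, z in degrees, then the shift along the tool's x, y, z in units of 60 mm (1.0 is 60 mm), then the opening, from -1 (shut) to 1 (fully open), so that 0 is half open. A call has 1 to 5 rows; each row shifts and turns the commanded pose from where the row before left it, along the tool's axes as they then stand; what a row does not reach is not made up. A row lasts 1/8 s, in which the tool goes at most 62.5 mm and 10.7 degrees, less where a joint would pass 70% of its speed; a pose out of reach is approached as far as the arm can. A call is refused whole if a number of a shift passes 1 or a number of a turn 10.7, either way. A call with a gripper value outside its range is refused whole. The fingers move at their own pace and stop on an object; "newtons" is the grip in N (left out, the last holds). Time passes only in rows, so rows that do not move let the fingers close. It gives the time, the measured TCP pose, the force, the opening and the grip force at its end, in the units of the state.
- monitor.sense(): the state, without advancing time (a new reading comes with each control period).
- eyes.capture(name): name is "scene" or "top" or "wrist"; returns a dict with "img" (420x560x3 uint8, red, green, blue), "K" (3x3 intrinsics, pixels), "R" (3x3) and "t" (3): a world point X has camera coordinates R X + t. Camera axes: x right, y down, z forward; pixel columns grow to the right and rows downward; lengths in mm; the calibration is good to about 2 mm. The wrist camera is an equidistant fisheye: a pixel r from the principal point sees the ray r / f radians off the axis. A picture is of the moment at which its call begins. There is no depth.
- job.finish_job(): hands the job in; it is judged then, once.
The state is a dict: "time_s": time; "joints": joint angles; "dq": joint speeds; "tau": joint torques, N m; "eef_pos": TCP position; "ee_rot": TCP orientation; "force": force on the tool from outside, world axes, zero at the start; "wrist_torque": the same for the moment, N m; "grip_width": opening from 0.0 (shut) to 1.0 (fully open); "grip_force": force on a finger pad.
Only numpy, scipy, OpenCV 4.12 (cv2) and the standard library are available. Lean on these libraries where they do the work, as an engineer would, in place of code of your own. Each camera call takes 0.05 s, during which the arm holds its last target. There are 200 camera calls.

## Working session

There is one attempt and no reset: what is moved stays moved. The work goes in short steps, Python scripts to look and compute and a tool call to move; the robot and the scene stay as the last step left them, time stands still between calls to the robot, and variables do not carry over. Pictures are saved under pics/ and viewed, at most 10 in all, crops included, and the job is handed in when it is done.

Besides the shell and the picture viewer there is one more tool, called after ">>>" as name(argument=value, ...), one argument or row to a line, values as JSON. send_rows: Moves the arm, as the interface text tells. Its arguments: {"type":"object","properties":{"targets":{"type":"array","items":{"type":"number"}},"newtons":{"type":"number"}},"required":["targets"]}

```bash
mkdir -p pics
python3 - <<'E'
from rig import monitor, eyes
import cv2, pickle
d={}
for n in("scene","top"):
    c=eyes.capture(n); d[n]=c
    cv2.imwrite(f"pics/{n}0.png",c["img"][:,:,::-1]); print(n,c["K"].tolist(),c["R"].round(4).tolist(),c["t"].round(1).tolist())
pickle.dump(d,open("c0.pkl","wb"))
print(monitor.sense())
E
```

```text
scene [[527.4937299116705, 0.0, 279.0830119038252], [0.0, 527.4937299116705, 208.78249952401623], [0.0, 0.0, 1.0]] [[0.7447, -0.6675, -0.0001], [-0.3184, -0.3551, -0.879], [0.5866, 0.6545, -0.4769]] [-442.1, 250.6, 1061.5]
top [[430.03381245985616, 0.0, 280.56261706327257], [0.0, 430.03381245985616, 214.81868579124813], [0.0, 0.0, 1.0]] [[0.0156, -0.9995, 0.0258], [-0.9915, -0.0188, -0.1285], [0.1289, -0.0236, -0.9914]] [-18.1, 582.7, 1203.1]
{'time_s': 0.1, 'joints': array([ 1.11458414e+00,  3.13394520e-01,  1.49835429e+00,  2.89997126e-05,
        1.33098172e+00, -2.23407128e-01]), 'dq': array([ 4.47040780e-04, -9.95947125e-04, -1.40683922e-03, -4.83959322e-05,
        4.21036176e-04,  1.71890549e-03]), 'tau': array([ 3.31760770e-03, -4.12902689e+01, -2.60138422e+01, -1.51090503e-04,
        3.05469184e-03, -1.67875697e-06]), 'eef_pos': array([121.03001834, 510.63160604, 230.79462555]), 'ee_rot': array([-2.02908823e-04,  1.16143249e-01,  9.93232310e-01, -5.31710522e-04]), 'force': array([ 0.06046265,  0.79782529, -0.32231719]), 'wrist_torque': array([-0.00590204, -0.04000218,  0.0201186 ]), 'grip_force': 0.0, 'grip_width': 0.9994301793079673}
```

View pics/scene0.png

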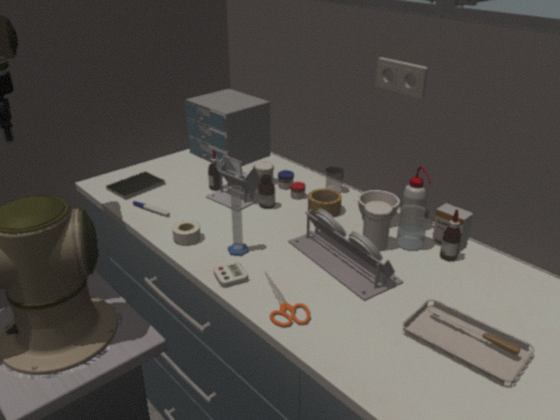

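View pics/top0.png

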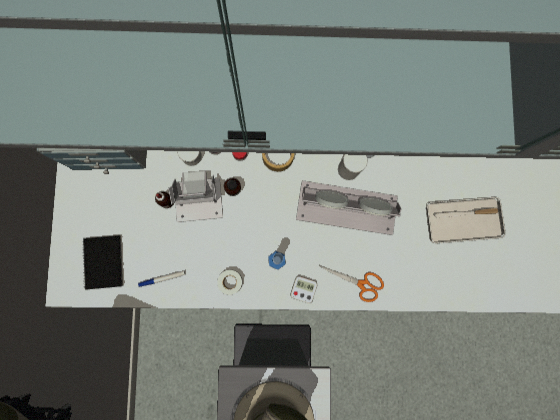

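Run:
```python
import cv2, pickle, numpy as np
d=pickle.load(open("c0.pkl","rb"))
f=lambda im:(255*(im/255.)**.6).astype('uint8')[:,:,::-1]
def crop(n,u,v,w,h,s):
    return cv2.resize(f(d[n]["img"][v:v+h,u:u+w]),None,fx=s,fy=s,interpolation=cv2.INTER_CUBIC)
s,t=d["scene"],d["top"]
for c in(s,t): print((-c["R"].T@c["t"]).round(0))
A=crop("scene",200,140,100,75,4);B=crop("scene",280,200,133,100,3)
C=crop("top",150,155,100,75,4);D=crop("top",285,160,133,100,3)
B=B[:300,:399];D=D[:300,:399]
p=lambda x:cv2.copyMakeBorder(x,0,300-x.shape[0],0,400-x.shape[1],cv2.BORDER_CONSTANT)
cv2.imwrite("pics/crops.png",np.vstack([np.hstack([p(A),p(B)]),np.hstack([p(C),p(D)])]))
```

```text
[-214. -901.  726.]
[ 423.   21. 1268.]
```

View pics/crops.png

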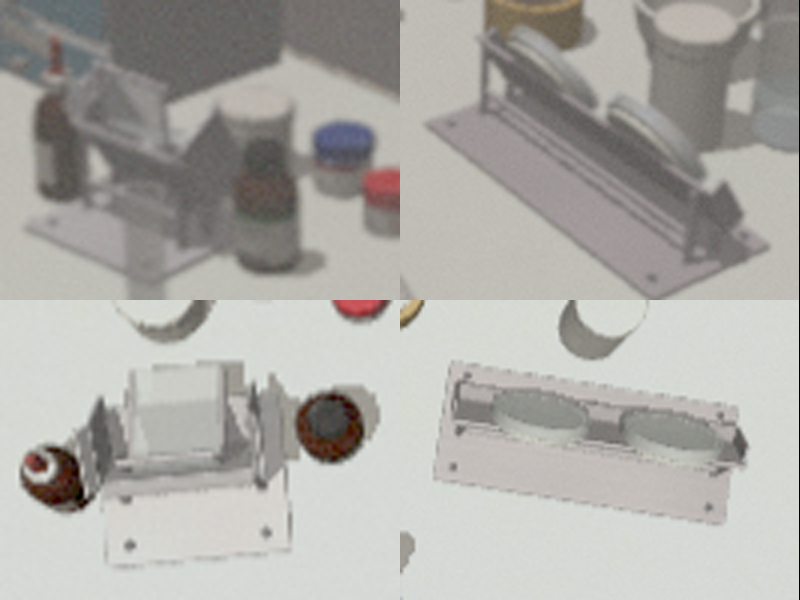

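```bash
cat > h.py <<'E'
import numpy as np, pickle
from scipy.optimize import least_squares
from scipy.spatial.transform import Rotation as Ro
def ray(c,u,v,fish=False):
    K,R,t=c["K"],c["R"],c["t"]; x=(u-K[0,2])/K[0,0]; y=(v-K[1,2])/K[1,1]
    if fish:
        r=np.hypot(x,y)+1e-12; d=np.array([x/r*np.sin(r),y/r*np.sin(r),np.cos(r)])
    else: d=np.array([x,y,1.])
    d=R.T@d; return -R.T@t, d/np.linalg.norm(d)
def onz(c,u,v,z,fish=False):
    o,d=ray(c,u,v,fish); return o+d*(z-o[2])/d[2]
def tri(*rays):
    A=sum(np.eye(3)-np.outer(d,d) for o,d in rays); b=sum((np.eye(3)-np.outer(d,d))@o for o,d in rays)
    p=np.linalg.solve(A,b); return p,[round(float(np.linalg.norm(np.cross(p-o,d))),1) for o,d in rays]
def quat(q): return Ro.from_quat([q[1],q[2],q[3],q[0]]).as_matrix()
E
python3 - <<'E'
from h import *
d=pickle.load(open("c0.pkl","rb")); s,t=d["scene"],d["top"]
for n,p in dict(carL=(176.25,221.25),carR=(222.5,217.5),rBL=(301,180.7),rBR=(397.7,195.7),rFR=(393.3,234.3),rFL=(296,219.3)).items(): print(n,onz(t,*p,3).round(0))
T=lambda x,y:ray(t,150+x/4,155+(y-300)/4); S=lambda x,y:ray(s,200+x/4,140+y/4)
T2=lambda x,y:ray(t,285+(x-400)/3,160+(y-300)/3); S2=lambda x,y:ray(s,280+(x-400)/3,200+y/3)
print("dishL lid",tri(T2(540,412),S2(553,66))); print("dishR",tri(T2(670,428),S2(655,135)))
print("rackpost",tri(T2(736,462),S2(700,190)))
print("cyl",onz(t,277,260,10))
print("car lip L",tri(T(110,465),S(75,120)),tri(T(262,462),S(180,160)))
E
```

```text
carL [563. 298.   3.]
carR [576. 163.   3.]
rBL [692. -69.   3.]
rBR [ 652. -360.    3.]
rFR [ 535. -345.    3.]
rFL [575. -55.   3.]
dishL lid (array([ 629.87699987, -149.99341322,   80.63458335]), [0.4, 0.4])
dishR (array([ 616.26777883, -271.70758107,   77.70625498]), [1.4, 1.4])
rackpost (array([ 587.31116542, -336.37691324,   72.75972232]), [0.5, 0.5])
cyl [ 4.53772179e+02 -3.51128549e-01  1.00000000e+01]
car lip L (array([618.16920472, 285.54044222,  78.14854085]), [7.6, 7.6]) (array([625.82320009, 177.16423068,  80.75270257]), [3.0, 3.0])
```

>>> send_rows(
  targets=[0,0,-10,-1,0,-0.6,1,0,0,-10,-1,0,-0.6,1,0,0,-10,-1,0,-0.2,1,0,0,-8,-0.8,0.4,0,1],
)

```text
time_s: 0.6
eef_pos: [328.4, 538.4, 309.2]
ee_rot: [0.001, -0.214, 0.977, 0.001]
force: [0.3, 0.6, 0.9]
grip_width: 0.999
grip_force: 0.0
```

Run:
```python
from rig import monitor
s=monitor.sense()
for k in("joints","eef_pos","ee_rot"):print(s[k].round(4))
```

```text
[ 8.3780e-01  5.2560e-01  9.8870e-01 -3.0000e-04  1.6248e+00 -1.1652e+00]
[328.4285 538.446  309.1732]
[ 1.100e-03 -2.144e-01  9.767e-01  6.000e-04]
```

```bash
cat >> h.py <<'E'
def frame(yaw,flip=False,pitch=58,phi=0):
    """tool rotation: z down the slope, y = +-normal; phi swings about normal"""
    a=np.radians(pitch); Z=Ro.from_euler('z',yaw,degrees=True).as_matrix()
    d=Z@[np.cos(a),0,-np.sin(a)]; n=Z@[np.sin(a),0,np.cos(a)]
    d=Ro.from_rotvec(n*np.radians(phi)).apply(d)
    y=-n if flip else n
    return np.c_[np.cross(y,d),y,d]
def plan(p1,R1,g=1,p0=None,R0=None,vmax=58,nmin=1):
    if p0 is None:
        from rig import monitor
        s=monitor.sense(); p0,R0=s["eef_pos"],quat(s["ee_rot"])
    w=Ro.from_matrix(R0.T@R1).as_rotvec(degrees=True); D=np.asarray(p1)-p0
    N=int(max(nmin,np.ceil(max(abs(w).max()/10.5,np.linalg.norm(D)/vmax))))
    R=R0; out=[]
    for k in range(N):
        out.append(list((w/N).round(1))+list((R.T@D/N/60).round(3))+[g]); R=R@Ro.from_rotvec(w/N,degrees=True).as_matrix()
    for i in range(0,N,5): print([float(x) for r in out[i:i+5] for x in r])
E
python3 - <<'E'
from h import *
plan([520,240,330],frame(5.5,pitch=80))
E
```

```text
[-0.6, -0.9, 9.9, -0.074, -0.532, -0.032, 1.0, -0.6, -0.9, 9.9, -0.165, -0.511, -0.035, 1.0, -0.6, -0.9, 9.9, -0.251, -0.475, -0.037, 1.0, -0.6, -0.9, 9.9, -0.33, -0.424, -0.038, 1.0, -0.6, -0.9, 9.9, -0.398, -0.36, -0.036, 1.0]
[-0.6, -0.9, 9.9, -0.455, -0.286, -0.033, 1.0, -0.6, -0.9, 9.9, -0.498, -0.203, -0.029, 1.0, -0.6, -0.9, 9.9, -0.525, -0.114, -0.023, 1.0, -0.6, -0.9, 9.9, -0.538, -0.022, -0.015, 1.0, -0.6, -0.9, 9.9, -0.534, 0.071, -0.007, 1.0]
[-0.6, -0.9, 9.9, -0.513, 0.161, 0.002, 1.0]
```

>>> send_rows(
  targets=[-0.6,-0.9,9.9,-0.07,-0.53,-0.03,1,-0.6,-0.9,9.9,-0.17,-0.51,-0.03,1,-0.6,-0.9,9.9,-0.25,-0.47,-0.04,1,-0.6,-0.9,9.9,-0.33,-0.42,-0.04,1,-0.6,-0.9,9.9,-0.4,-0.36,-0.04,1],
)

```text
time_s: 1.23
eef_pos: [412.7, 402.9, 316.9]
ee_rot: [0.032, 0.218, 0.975, 0.033]
force: [0.3, -0.4, 0.9]
grip_width: 1.0
grip_force: 0.0
```

>>> send_rows(
  targets=[-0.6,-0.9,9.9,-0.46,-0.29,-0.03,1,-0.6,-0.9,9.9,-0.5,-0.2,-0.03,1,-0.6,-0.9,9.9,-0.53,-0.11,-0.02,1,-0.6,-0.9,9.9,-0.54,-0.02,-0.01,1,-0.6,-0.9,9.9,-0.53,0.07,-0.01,1],
)

```text
time_s: 1.85
eef_pos: [500.5, 267.0, 326.6]
ee_rot: [0.058, 0.606, 0.791, 0.06]
force: [-0.0, 1.1, 0.3]
grip_width: 1.001
grip_force: 0.0
```

>>> send_rows(
  targets=[-0.6,-0.9,9.9,-0.51,0.16,0,1,0,0,0,0,0,0,1],
)

```text
time_s: 2.1
eef_pos: [517.9, 239.7, 328.7]
ee_rot: [0.062, 0.671, 0.736, 0.063]
force: [0.1, -0.4, 0.8]
grip_width: 1.002
grip_force: 0.0
```

Run:
```python
from rig import monitor,eyes
import cv2,pickle
c=eyes.capture("wrist"); pickle.dump(c,open("w1.pkl","wb"))
im=(255*(c["img"]/255.)**.6).astype('uint8')[:,:,::-1]
cv2.imwrite("pics/w1.png",cv2.resize(im,None,fx=1.42,fy=1.42,interpolation=cv2.INTER_CUBIC))
s=monitor.sense()
for k in("joints","eef_pos","ee_rot"):print(s[k].round(4))
print(c["K"],(-c["R"].T@c["t"]).round(0),c["R"].round(3))
```

```text
[ 0.2446  0.2747  1.3079 -0.0319  1.3851  0.1524]
[517.3421 240.7243 328.7058]
[0.0613 0.67   0.7371 0.0635]
[[325.1922621    0.         281.49527045]
 [  0.         325.1922621  209.27872806]
 [  0.           0.           1.        ]] [485. 311. 469.] [[ 0.98   0.091  0.176]
 [ 0.037 -0.958  0.285]
 [ 0.194 -0.273 -0.942]]
```

View pics/w1.png

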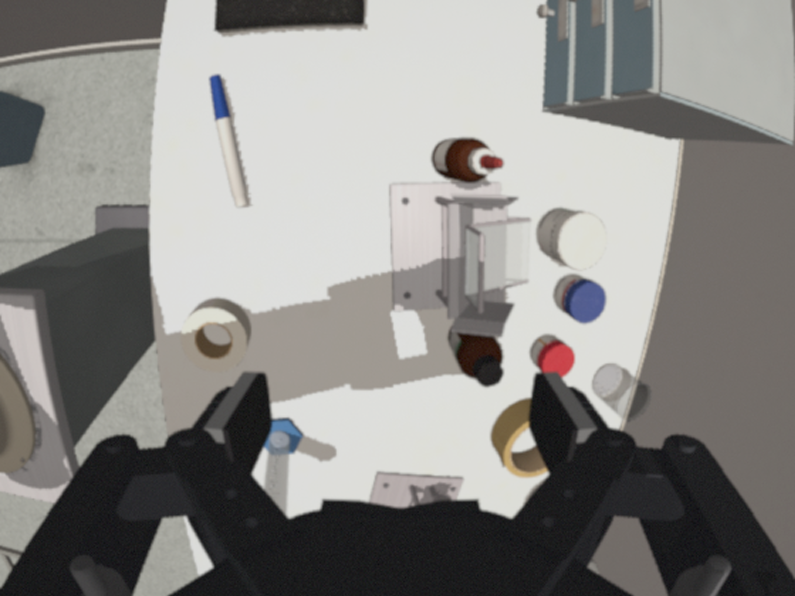

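Run:
```python
from h import *
plan([540,225,210],frame(5.5))
```

```text
[-7.3, 0.1, 0.0, -0.095, -0.001, 0.67, 1.0, -7.3, 0.1, 0.0, -0.097, -0.086, 0.665, 1.0, -7.3, 0.1, 0.0, -0.098, -0.169, 0.648, 1.0]
```

>>> send_rows(
  targets=[-7.3,0,0,-0.1,0,0.67,1,-7.3,0,0,-0.1,-0.09,0.67,1,-7.3,0,0,-0.1,-0.17,0.65,1,0,0,0,0,0,0,1],
)

```text
time_s: 2.65
eef_pos: [537.0, 224.6, 206.5]
ee_rot: [0.185, 0.646, 0.713, 0.199]
force: [1.2, 0.3, 1.0]
grip_width: 1.005
grip_force: 0.0
```

Run:
```python
from rig import monitor,eyes
import cv2,pickle,numpy as np
c=eyes.capture("wrist"); pickle.dump(c,open("w2.pkl","wb"))
im=(255*(c["img"]/255.)**.6).astype('uint8')[:,:,::-1]
w1=(255*(pickle.load(open("w1.pkl","rb"))["img"]/255.)**.6).astype('uint8')[:,:,::-1]
a=cv2.resize(im,(400,300),interpolation=cv2.INTER_AREA)
b=cv2.resize(w1[120:245,265:390],(400,400),interpolation=cv2.INTER_CUBIC)
o=np.zeros((600,800,3),'uint8'); o[:300,:400]=a;o[200:,400:]=b
cv2.imwrite("pics/w2.png",o)
s=monitor.sense()
for k in("joints","eef_pos","ee_rot"):print(s[k].round(4))
print((-c["R"].T@c["t"]).round(0))
```

```text
[ 0.2282  0.2261  1.7766 -0.1341  0.5927  0.2211]
[539.2657 225.0565 210.1944]
[0.1863 0.6461 0.7124 0.2007]
[455. 291. 327.]
```

View pics/w2.png

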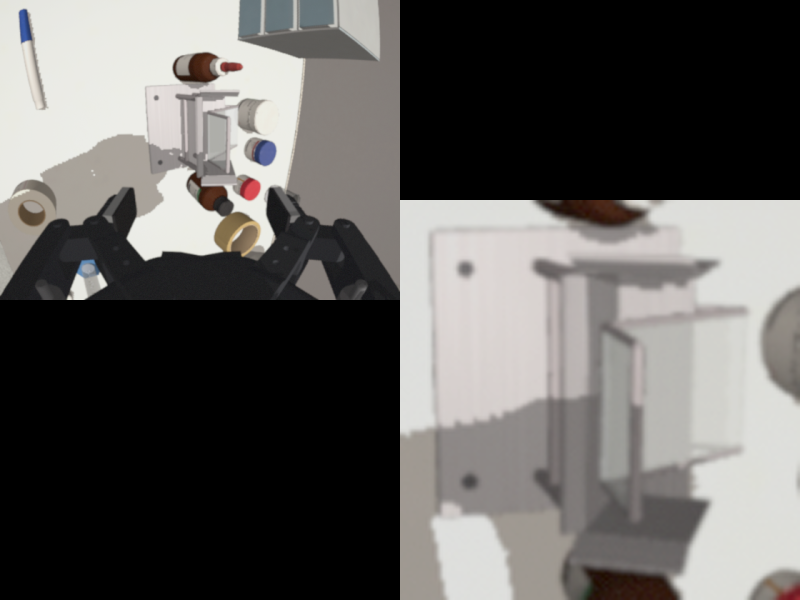

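Run:
```python
import cv2,pickle,numpy as np
im=(255*(pickle.load(open("w2.pkl","rb"))["img"]/255.)**.6).astype('uint8')[:,:,::-1]
cv2.imwrite("pics/w2c.png",cv2.resize(im[110:260,195:345],(600,600),interpolation=cv2.INTER_CUBIC))
```

```text
(no output)
```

View pics/w2c.png

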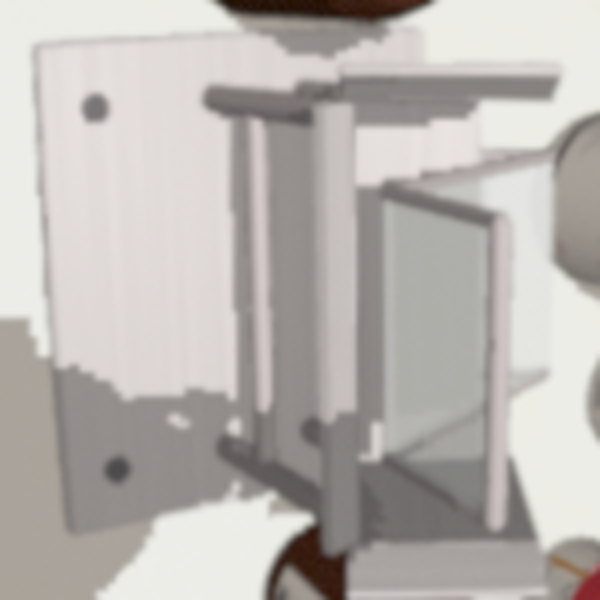

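Run:
```python
from h import *
c1,c2=[pickle.load(open(f"w{i}.pkl","rb")) for i in(1,2)]
A=lambda x,y:ray(c1,265+(x-400)*.3125,120+(y-200)*.3125,True)
B=lambda x,y:ray(c2,195+x/4,110+y/4,True)
pts=dict(kneeL=((603,325),(387,190),(-55,32,6)),kneeR=((603,482),(387,460),(-55,-32,6)),
endL=((638,345),(497,215),(-96,32,30)),endR=((638,520),(497,528),(-96,-32,30)),
hinL=((746,310),(550,150),(16,32,0)),hinR=((743,450),(550,372),(16,-32,0)),
flL=((588,272),(352,103),(-57,53,0)),flR=((587,528),(356,545),(-57,-53,0)))
P=[];Q=[]
for n,(a,b,q) in pts.items():
    p,e=tri(A(*a),B(*b)); P.append(p);Q.append(q); print(n,p.round(1),e)
P=np.array(P);Q=np.array(Q,float)
# yaw from left-right pairs
v=(P[0::2]-P[1::2]); print("widths",np.linalg.norm(v,axis=1).round(1),"yaw",np.degrees(np.arctan2(-v[:,0],v[:,1])).round(1),"dz",v[:,2].round(1))
yaw=np.degrees(np.arctan2(-v[:,0].sum(),v[:,1].sum()))
f=frame(yaw); S=np.c_[f[:,2],np.cross(f[:,1],f[:,2]),f[:,1]]
o=P-Q@S.T; print(yaw,o.round(1),o.mean(0).round(1))
Rk,_=Ro.align_vectors(P-P.mean(0),Q-Q.mean(0)); M=Rk.as_matrix(); print("free x axis pitch",np.degrees(np.arcsin(-M[2,0])),"yaw",np.degrees(np.arctan2(-M[0,1],M[1,1])),P.mean(0)-M@Q.mean(0))
```

```text
kneeL [618.1 266.5  83.6] [0.0, 0.0]
kneeR [627.3 201.6  80.6] [0.4, 0.4]
endL [618.  265.8 124.1] [0.6, 0.6]
endR [626.7 199.9 125.1] [0.6, 0.6]
hinL [698.7 275.6  44.7] [0.6, 0.6]
hinR [707.1 210.7  45.9] [0.2, 0.2]
flL [612.6 285.7  74.1] [0.4, 0.4]
flR [624.8 178.8  74.7] [1.4, 1.4]
widths [ 65.6  66.5  65.4 107.6] yaw [8.1 7.5 7.4 6.5] dz [ 3.  -1.  -1.3 -0.6]
7.2571876157921436 [[646.  237.8  33.8]
 [647.1 236.4  30.8]
 [647.3 237.2  26.8]
 [647.9 234.8  27.8]
 [694.3 242.7  58.2]
 [694.6 241.4  59.5]
 [649.3 237.   25.8]
 [648.1 235.2  26.3]] [659.3 237.8  36.1]
free x axis pitch 29.088117963290152 yaw 7.144703029364876 [678.93096507 240.26051245  50.39553957]
```

```bash
cat >> h.py <<'E'
Rz=lambda a:Ro.from_euler('z',a).as_matrix(); Ry=lambda a:Ro.from_euler('y',a).as_matrix()
LO=np.array([-2.94,-.97,.19,-1.23,.02,-2.88]);HI=np.array([2.94,2.17,2.56,4.37,3.11,2.88])
def fk(q,k):
    a0,off,h,L1,e,L2,Lt=k
    F=Ry(q[1]+q[2]); W=F@Rz(q[3])@Ry(q[4])
    p=Rz(q[0])@(np.array([a0,off,h])+Ry(q[1])@[0,0,L1]+F@[e,0,L2]+W@[0,0,Lt])
    return p,Rz(q[0])@W@Rz(q[5]+np.pi/2)
def ik(p,R,k,q0,lim=True):
    f=lambda q:np.r_[(fk(q,k)[0]-p)/300,Ro.from_matrix(fk(q,k)[1].T@R).as_rotvec()]
    b=(LO,HI) if lim else (LO-[0,0,0,0,0,1.5],HI+[0,0,0,0,0,1.5])
    r=least_squares(f,np.clip(q0,b[0]+1e-3,b[1]-1e-3),bounds=b); return r.x,np.abs(r.fun).max()
E
python3 - <<'E'
from h import *
D=[([1.11458,.31339,1.49835,0,1.33098,-.22341],[121.03,510.63,230.79],[0,.11614,.99323,-.0005]),
([.8378,.5256,.9887,-.0003,1.6248,-1.1652],[328.43,538.45,309.17],[.0011,-.2144,.9767,.0006]),
([.2446,.2747,1.3079,-.0319,1.3851,.1524],[517.34,240.72,328.71],[.0613,.67,.7371,.0635]),
([.2282,.2261,1.7766,-.1341,.5927,.2211],[539.27,225.06,210.19],[.1863,.6461,.7124,.2007])]
r=least_squares(lambda k:np.concatenate([fk(q,k)[0]-p for q,p,_ in D]),[0,115,300,400,0,400,250])
k=r.x; print(k.round(1),np.abs(r.fun).max().round(2))
for q,p,o in D: print(np.degrees(np.linalg.norm(Ro.from_matrix(fk(q,k)[1].T@quat(o)).as_rotvec())).round(2))
np.save("k.npy",k)
rng=np.random.default_rng(0)
for nm,p,yaw in(("rack L",[610,-147,115],-7.8),("rack R",[597,-268,115],-7.8),("car",[608,231,105],7)):
  for flip in(0,1):
    best={}
    for phi in range(-40,41,10):
      for _ in range(6):
        q,e=ik(np.array(p,float),frame(yaw,flip,phi=phi),k,rng.uniform(LO,HI))
        if e<1e-3: best.setdefault(phi,set()).add(tuple(q.round(2)))
    print(nm,flip)
    for f,s in best.items():
        for q in s: print("  ",f,[float(x) for x in q])
E
```

```text
[ -0.  116.3 201.3 438.9  39.  397.5 255.3] 0.02
0.02
0.0
0.0
0.01
rack L 0
   -30 [-0.24, 0.51, 1.74, -1.07, 0.54, 0.9]
   -20 [-0.32, 0.46, 1.77, -0.71, 0.39, 0.5]
   -10 [-0.41, 0.43, 1.79, -0.07, 0.34, -0.16]
   0 [-0.5, 0.43, 1.78, 0.46, 0.44, -0.73]
   10 [-0.58, 0.45, 1.75, 0.72, 0.62, -1.03]
   20 [-0.66, 0.5, 1.71, 0.84, 0.82, -1.18]
   30 [-0.71, 0.56, 1.65, 0.91, 1.01, -1.27]
   40 [-0.75, 0.64, 1.58, 0.95, 1.2, -1.32]
rack L 1
   -30 [-0.24, 0.51, 1.74, -1.07, 0.54, -2.24]
   -20 [-0.32, 0.46, 1.77, -0.71, 0.39, -2.64]
   0 [-0.5, 0.43, 1.78, 0.46, 0.44, 2.41]
   10 [-0.58, 0.45, 1.75, 0.72, 0.62, 2.11]
   20 [-0.66, 0.5, 1.71, 0.84, 0.82, 1.96]
   30 [-0.71, 0.56, 1.65, 0.91, 1.01, 1.87]
   40 [-0.75, 0.64, 1.58, 0.95, 1.2, 1.82]
rack R 0
   -30 [-0.48, 0.52, 1.74, -1.03, 0.38, 0.69]
   -20 [-0.56, 0.48, 1.74, -0.38, 0.3, 0.0]
   -10 [-0.64, 0.47, 1.72, 0.27, 0.39, -0.67]
   0 [-0.72, 0.49, 1.68, 0.57, 0.57, -1.01]
   10 [-0.78, 0.53, 1.62, 0.71, 0.77, -1.17]
   20 [-0.84, 0.59, 1.55, 0.78, 0.97, -1.25]
   30 [-0.88, 0.67, 1.46, 0.83, 1.17, -1.3]
   40 [-0.91, 0.75, 1.37
[... 358 characters left out ...]
8, 0.74, 1.42, -1.02, 1.06, 1.14]
   -30 [0.43, 0.66, 1.51, -0.94, 0.86, 1.06]
   -20 [0.36, 0.59, 1.59, -0.81, 0.67, 0.92]
   -10 [0.28, 0.53, 1.66, -0.57, 0.49, 0.65]
   0 [0.2, 0.5, 1.71, -0.11, 0.39, 0.17]
   10 [0.11, 0.48, 1.74, 0.47, 0.4, -0.45]
   20 [0.03, 0.5, 1.75, 0.86, 0.54, -0.87]
   30 [-0.05, 0.53, 1.74, 1.05, 0.72, -1.1]
   40 [-0.12, 0.59, 1.71, 1.15, 0.91, -1.24]
car 1
   -40 [0.48, 0.74, 1.42, -1.02, 1.06, -2.01]
   -30 [0.43, 0.66, 1.51, -0.94, 0.86, -2.08]
   -20 [0.36, 0.59, 1.59, -0.81, 0.67, -2.22]
   10 [0.11, 0.48, 1.74, 0.47, 0.4, 2.69]
   20 [0.03, 0.5, 1.75, 0.86, 0.54, 2.27]
   30 [-0.05, 0.53, 1.74, 1.05, 0.72, 2.04]
   40 [-0.12, 0.59, 1.71, 1.15, 0.91, 1.91]
```

Run:
```python
from h import *
k=np.load("k.npy")
Rm=frame(0)@Rz(np.pi/2); R2=frame(-7.8,True)
pm=np.array([530,60,340.]); p2=np.array([520,-170,270.])
plan(pm,Rm); print(); plan(p2,R2,p0=pm,R0=Rm)
q=[.2282,.2261,1.7766,-.1341,.5927,.2211]
for p,R in((pm,Rm),(p2,R2)): q,e=ik(p,R,k,q+np.array([0,0,0,0,0,1.5])); print(q.round(2),e)
```

```text
[-0.2, -0.2, 9.5, -0.274, 0.078, -0.204, 1.0, -0.2, -0.2, 9.5, -0.258, 0.123, -0.203, 1.0, -0.2, -0.2, 9.5, -0.235, 0.164, -0.202, 1.0, -0.2, -0.2, 9.5, -0.205, 0.201, -0.2, 1.0, -0.2, -0.2, 9.5, -0.17, 0.233, -0.199, 1.0]
[-0.2, -0.2, 9.5, -0.129, 0.259, -0.197, 1.0, -0.2, -0.2, 9.5, -0.086, 0.277, -0.196, 1.0, -0.2, -0.2, 9.5, -0.039, 0.289, -0.195, 1.0, -0.2, -0.2, 9.5, 0.008, 0.292, -0.194, 1.0, -0.2, -0.2, 9.5, 0.056, 0.287, -0.192, 1.0]

[-0.3, 0.3, 9.7, -0.076, 0.383, 0.09, 1.0, -0.3, 0.3, 9.7, -0.011, 0.39, 0.092, 1.0, -0.3, 0.3, 9.7, 0.054, 0.386, 0.094, 1.0, -0.3, 0.3, 9.7, 0.117, 0.371, 0.097, 1.0, -0.3, 0.3, 9.7, 0.177, 0.346, 0.1, 1.0]
[-0.3, 0.3, 9.7, 0.232, 0.31, 0.103, 1.0, -0.3, 0.3, 9.7, 0.28, 0.267, 0.106, 1.0, -0.3, 0.3, 9.7, 0.32, 0.215, 0.109, 1.0, -0.3, 0.3, 9.7, 0.351, 0.158, 0.112, 1.0, -0.3, 0.3, 9.7, 0.372, 0.096, 0.115, 1.0]
[-0.14 -0.02  1.7   0.1   0.91  1.39] 5.754069813216726e-12
[-0.66  0.07  1.8   0.37  0.82  2.43] 9.251164101442555e-10
```

>>> send_rows(
  targets=[-0.2,-0.2,9.5,-0.27,0.08,-0.2,1,-0.2,-0.2,9.5,-0.26,0.12,-0.2,1,-0.2,-0.2,9.5,-0.23,0.16,-0.2,1,-0.2,-0.2,9.5,-0.2,0.2,-0.2,1,-0.2,-0.2,9.5,-0.17,0.23,-0.2,1],
)

```text
time_s: 3.32
eef_pos: [536.0, 143.0, 278.5]
ee_rot: [0.101, 0.879, 0.386, 0.263]
force: [-0.2, -0.6, 0.3]
grip_width: 0.998
grip_force: 0.0
```

>>> send_rows(
  targets=[-0.2,-0.2,9.5,-0.13,0.26,-0.2,1,-0.2,-0.2,9.5,-0.09,0.28,-0.2,1,-0.2,-0.2,9.5,-0.04,0.29,-0.2,1,-0.2,-0.2,9.5,0.01,0.29,-0.2,1,-0.2,-0.2,9.5,0.06,0.29,-0.2,1],
)

```text
time_s: 3.95
eef_pos: [529.9, 59.9, 344.8]
ee_rot: [-0.003, 0.961, -0.003, 0.277]
force: [0.1, -0.0, 0.4]
grip_width: 0.997
grip_force: 0.0
```

>>> send_rows(
  targets=[-0.3,0.3,9.7,-0.08,0.38,0.09,1,-0.3,0.3,9.7,-0.01,0.39,0.09,1,-0.3,0.3,9.7,0.05,0.39,0.09,1,-0.3,0.3,9.7,0.12,0.37,0.1,1,-0.3,0.3,9.7,0.18,0.35,0.1,1],
)

```text
time_s: 4.58
eef_pos: [524.6, -55.6, 308.5]
ee_rot: [-0.104, 0.871, -0.401, 0.264]
force: [0.2, 0.0, 0.0]
grip_width: 1.001
grip_force: 0.0
```

>>> send_rows(
  targets=[-0.3,0.3,9.7,0.23,0.31,0.1,1,-0.3,0.3,9.7,0.28,0.27,0.11,1,-0.3,0.3,9.7,0.32,0.21,0.11,1,-0.3,0.3,9.7,0.35,0.16,0.11,1,-0.3,0.3,9.7,0.37,0.1,0.11,1],
)

```text
time_s: 5.2
eef_pos: [518.9, -170.3, 272.4]
ee_rot: [0.187, -0.628, 0.728, -0.204]
force: [0.5, -0.0, -0.4]
grip_width: 1.004
grip_force: 0.0
```

Run:
```python
from rig import monitor,eyes
import cv2,pickle
c=eyes.capture("wrist"); pickle.dump(c,open("w3.pkl","wb"))
im=(255*(c["img"]/255.)**.6).astype('uint8')[:,:,::-1]
cv2.imwrite("pics/w3.png",cv2.resize(im,None,fx=1.42,fy=1.42,interpolation=cv2.INTER_CUBIC))
s=monitor.sense()
for k in("joints","eef_pos","ee_rot"):print(s[k].round(4))
```

```text
[-0.6703  0.0647  1.798   0.3873  0.8264  2.4283]
[ 518.6613 -172.2384  271.2479]
[ 0.187  -0.6247  0.7303 -0.2035]
```

View pics/w3.png

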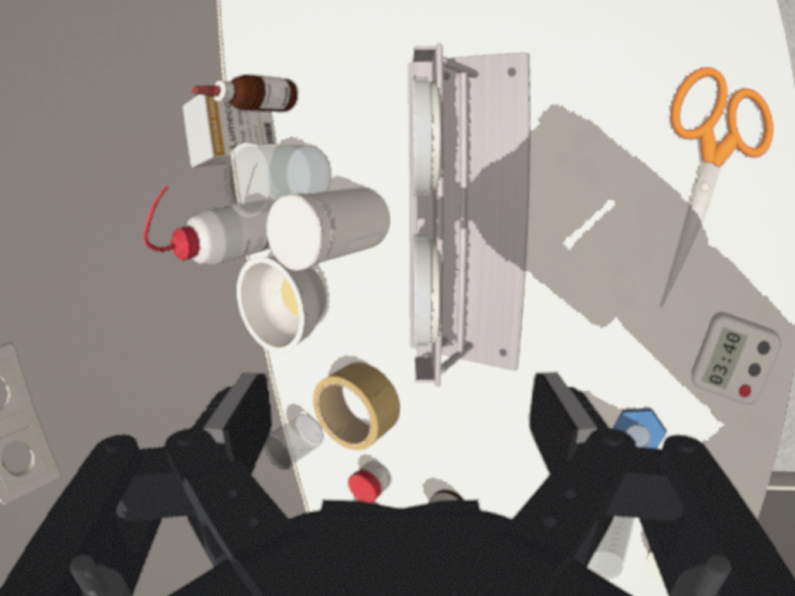

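Run:
```python
from h import *
c=pickle.load(open("w3.pkl","rb")); g=c["img"].mean(2)
print("cols 284..316")
for r in(70,85,97,110,125,150,190,205,220): print(r,g[r-1:r+2,284:317].mean(0).round(0).astype(int).tolist())
for u in(294,298,302,306): print("col",u,"rows45-65",g[45:66,u-1:u+2].mean(1).astype(int).tolist(),"130-176",g[130:176,u-1:u+2].mean(1).astype(int).tolist(),"236-256",g[236:257,u-1:u+2].mean(1).astype(int).tolist())
print((-c["R"].T@c["t"]).round(1))
```

```text
cols 284..316
70 [228, 227, 216, 190, 170, 161, 169, 182, 183, 180, 179, 177, 177, 177, 176, 176, 175, 171, 158, 139, 151, 172, 178, 172, 147, 108, 89, 93, 84, 85, 86, 86, 87]
85 [229, 228, 226, 211, 178, 163, 170, 194, 204, 201, 198, 198, 198, 198, 198, 197, 197, 197, 192, 174, 143, 162, 200, 208, 200, 159, 98, 70, 78, 85, 86, 86, 86]
97 [229, 229, 227, 212, 177, 162, 168, 191, 202, 201, 198, 198, 198, 198, 198, 198, 198, 198, 193, 168, 133, 150, 206, 219, 211, 177, 111, 73, 74, 84, 86, 85, 86]
110 [229, 229, 227, 213, 177, 162, 164, 184, 195, 192, 189, 188, 188, 188, 188, 188, 188, 188, 182, 159, 157, 182, 189, 197, 191, 144, 93, 71, 72, 83, 85, 85, 85]
125 [229, 229, 228, 218, 186, 167, 161, 166, 166, 162, 158, 157, 157, 158, 158, 159, 159, 157, 146, 119, 115, 141, 159, 157, 134, 122, 125, 111, 89, 84, 84, 84, 84]
150 [229, 229, 229, 218, 181, 170, 171, 169, 160, 131, 97, 84, 83, 83, 83, 83, 82, 82, 82, 82, 74, 61, 57, 64, 78, 85, 78, 70, 73, 81, 84, 84, 85]
190 [229, 229, 229, 222, 188, 166, 158, 170, 188, 181, 176, 175, 174, 173, 173, 172, 171, 170, 160, 128, 127, 166, 176, 170,
[... 1447 characters left out ...]
, 83, 82, 82, 81, 82, 82, 82, 82, 82, 82, 82, 82, 81, 81, 81, 81, 81, 81, 81, 81, 81, 80, 80, 80, 81, 80, 79, 79, 81, 78, 76, 79, 83, 88, 95, 99, 104] 236-256 [167, 157, 152, 150, 140, 143, 153, 157, 160, 162, 158, 132, 93, 78, 74, 62, 49, 45, 45, 45, 44]
col 306 rows45-65 [98, 97, 97, 97, 96, 95, 95, 94, 94, 93, 93, 90, 86, 89, 103, 117, 126, 132, 140, 147, 152] 130-176 [124, 114, 103, 90, 80, 78, 77, 75, 72, 70, 64, 61, 61, 60, 60, 60, 61, 61, 61, 61, 60, 60, 60, 61, 66, 70, 69, 64, 61, 63, 64, 63, 62, 64, 66, 66, 69, 73, 74, 76, 79, 83, 88, 95, 102, 109] 236-256 [176, 172, 165, 156, 144, 130, 120, 118, 117, 117, 117, 116, 115, 114, 114, 114, 114, 115, 116, 118, 118]
[ 432.1 -232.7  391.8]
```

Run:
```python
from h import *
c=pickle.load(open("w3.pkl","rb")); d0=pickle.load(open("c0.pkl","rb"))
print("foot yaw/corners w3")
F=[onz(c,x/1.42,y/1.42,3,True) for x,y in((529,54),(518,369))]; print([f.round(1) for f in F], np.degrees(np.arctan2(*( (F[1]-F[0])[[0,1]]*[-1,1]))))
F=frame(-7.8); d,n=F[:,2],F[:,1]; l=np.cross(n,d)
for nm,r0,r1,cl,cr in(("R",56.8,135.3,290.7,309),("L",165,242.5,291.2,308.5)):
    rm=(r0+r1)/2; o,a=ray(c,300,r0,True); _,b=ray(c,300,r1,True)
    D=47/np.sin(np.arccos(a@b)/2); m=(a+b)/np.linalg.norm(a+b); C=o+D*m
    print(nm,"centre",C.round(1),"D",D.round(0),"angle to d",np.degrees(np.arccos(m@d)).round(1))
    for w in(cl,cr):
        _,v=ray(c,w,rm,True); s=(D-47)*1.0; P=o+s*v; print("  apex edge n,d,l",(P@n).round(1),(P@d).round(1),(P@l).round(1),P.round(1))
for p in([629.9,-150,80.6],[616.3,-271.7,77.7]): p=np.array(p); print("lid centre n,d,l",(p@n).round(1),(p@d).round(1),(p@l).round(1))
```

```text
foot yaw/corners w3
[array([ 531.5, -341.9,    3. ]), array([571.1, -56.9,   3. ])] -7.917469138780594
R centre [ 616.2 -277.6   50.3] D 391.0 angle to d 4.2
  apex edge n,d,l 588.6 254.4 -189.1 [ 602.4 -273.4   96.2]
  apex edge n,d,l 569.7 253.4 -189.1 [ 586.  -271.1   87. ]
L centre [ 629.4 -149.    59.3] D 396.0 angle to d 16.4
  apex edge n,d,l 589.3 246.2 -75.3 [ 614.2 -160.1  103.5]
  apex edge n,d,l 570.8 245.2 -75.3 [ 598.1 -157.9   94.5]
lid centre n,d,l 589.2 273.1 -63.1
lid centre n,d,l 590.3 277.2 -185.5
```

Run:
```python
from h import *
F=frame(-7.8,True); plan(np.array([629.4,-151,59.3])-(47+75)*F[:,2],F,g=0)
```

```text
[-0.0, 0.2, -0.4, -0.192, 0.126, 0.637, 0.0, -0.0, 0.2, -0.4, -0.195, 0.124, 0.636, 0.0, -0.0, 0.2, -0.4, -0.198, 0.122, 0.636, 0.0]
```

>>> send_rows(
  targets=[0,0.2,-0.4,-0.19,0.13,0.64,0,0,0.2,-0.4,-0.19,0.12,0.64,0,0,0.2,-0.4,-0.2,0.12,0.64,0,0,0,0,0,0,0,0,0,0,0,0,0,0,0],
)

```text
time_s: 5.88
eef_pos: [565.4, -140.7, 162.3]
ee_rot: [0.18, -0.635, 0.721, -0.21]
force: [-0.7, -0.2, -0.8]
grip_width: 0.501
grip_force: 0.0
```

Run:
```python
from rig import monitor,eyes
import cv2,pickle,numpy as np
c=eyes.capture("wrist"); pickle.dump(c,open("w4.pkl","wb"))
im=(255*(c["img"]/255.)**.6).astype('uint8')[:,:,::-1]
np.set_printoptions(linewidth=200)
o=cv2.resize(im[10:310,180:380],(400,600),interpolation=cv2.INTER_CUBIC)
q=cv2.resize(im,(400,300),interpolation=cv2.INTER_AREA)
o=np.hstack([o,np.vstack([q,np.zeros_like(q)])])
cv2.imwrite("pics/w4.png",o)
s=monitor.sense()
for k in("joints","eef_pos","ee_rot","grip_width"):print(np.round(s[k],4))
print((-c["R"].T@c["t"]).round(1))
```

```text
[-0.5386  0.2704  1.8656  0.4283  0.5196  2.4084]
[ 565.1556 -140.8958  162.377 ]
[ 0.1802 -0.6351  0.721  -0.2107]
0.4974
[ 479.8 -201.6  283.5]
```

View pics/w4.png

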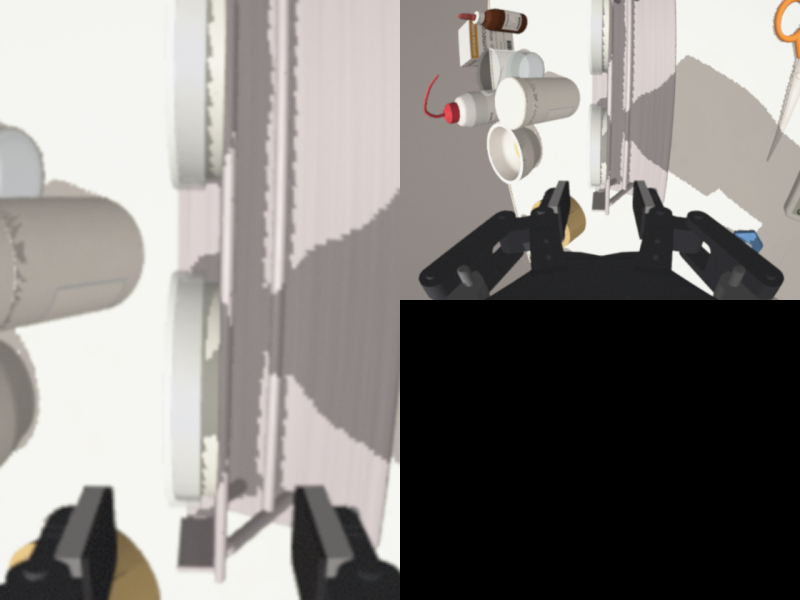

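Run:
```python
from h import *
c=pickle.load(open("w4.pkl","rb")); g=c["img"].mean(2)
for u in(270,275,280): print("col",u,"rows 138-156",g[138:157,u-1:u+2].mean(1).astype(int).tolist(),"252-268",g[252:269,u-1:u+2].mean(1).astype(int).tolist(),"92-110",g[92:111,u-1:u+2].mean(1).astype(int).tolist())
for r in(185,203,220): print(r,"cols 260-295",g[r-1:r+2,260:296].mean(0).astype(int).tolist())
F=frame(-7.8); d,n=F[:,2],F[:,1]; l=np.cross(d,n)*-1
r0,r1=146.,260.5
o,a=ray(c,275,r0,True); _,b=ray(c,275,r1,True)
D=47/np.sin(np.arccos(a@b)/2); m=(a+b)/np.linalg.norm(a+b); C=o+D*m
print("C",C.round(1),D.round(1),"n,d,l",(C@n).round(1),(C@d).round(1),(C@l).round(1))
for w in(265,289):
    _,v=ray(c,w,203,True); P=o+(D-47)*v; print((P@n).round(1),(P@d).round(1))
# triangulate skirt ends with w3
c3=pickle.load(open("w3.pkl","rb"))
for p3,p4 in(((297,165),(274,146)),((297,242.5),(274,260.5)),((297,135.3),(274,103.5))): P,e=tri(ray(c3,*p3,True),ray(c,*p4,True)); print("tri",P.round(1),e,"n,d,l",(P@n).round(1),(P@d).round(1),(P@l).round(1))
from rig import monitor
s=monitor.sense(); p=s["eef_pos"]; print("tcp n,d,l",(p@n).round(1),(p@d).round(1),(p@l).round(1))
```

```text
col 270 rows 138-156 [192, 191, 192, 192, 192, 189, 176, 149, 128, 127, 128, 125, 122, 120, 122, 125, 129, 132, 136] 252-268 [191, 188, 186, 183, 176, 160, 142, 143, 171, 198, 209, 222, 234, 238, 238, 234, 204] 92-110 [143, 140, 135, 132, 131, 127, 123, 122, 122, 127, 134, 136, 150, 177, 190, 193, 193, 193, 193]
col 275 rows 138-156 [188, 189, 187, 183, 170, 144, 135, 127, 112, 106, 105, 112, 116, 115, 115, 119, 123, 127, 131] 252-268 [193, 190, 188, 184, 179, 164, 144, 136, 155, 179, 187, 184, 186, 188, 176, 128, 82] 92-110 [142, 138, 134, 130, 126, 122, 120, 125, 123, 123, 132, 135, 148, 171, 183, 185, 186, 186, 186]
col 280 rows 138-156 [126, 104, 99, 93, 91, 91, 89, 85, 84, 88, 94, 102, 109, 107, 105, 108, 112, 114, 118] 252-268 [138, 132, 139, 139, 132, 137, 147, 153, 162, 172, 177, 170, 135, 101, 91, 95, 100] 92-110 [142, 138, 134, 130, 126, 122, 120, 120, 116, 115, 124, 135, 148, 171, 188, 192, 191, 192, 191]
185 cols 260-295 [239, 238, 234, 233, 233, 228, 207, 198, 197, 197, 196, 196, 195, 194, 194, 194, 193, 193, 192, 185, 158, 121, 137, 188, 200, 195, 172, 147, 133, 105, 92, 97, 94, 86, 75, 70]
203 cols 260-295 [236, 232, 238, 240, 238, 229, 219, 216, 215, 215, 215, 215, 215, 215, 215, 215, 215, 214, 214, 204, 162, 128, 121, 121, 120, 120, 120, 120, 114, 98, 94, 98, 91, 81, 72, 72]
220 cols 260-295 [237, 234, 238, 241, 237, 221, 216, 217, 217, 217, 216, 216, 217, 216, 216, 217, 217, 217, 215, 201, 151, 121, 118, 118, 118, 118, 118, 118, 111, 94, 93, 93, 86, 76, 70, 80]
C [ 629.9 -150.5   66.9] 268.4 n,d,l 582.0 284.8 -63.7
587.8 239.3
571.4 239.5
tri [ 617.2 -198.    77.1] [0.6, 0.6] n,d,l 582.3 272.9 -112.4
tri [ 621.5 -109.9   89.4] [0.5, 0.5] n,d,l 582.2 258.4 -24.6
tri [ 616.8 -231.    70.6] [1.1, 1.1] n,d,l 582.2 280.6 -145.2
tcp n,d,l 577.1 169.1 -62.9
```

Run:
```python
from h import *
F=frame(-7.8,True); N=-F[:,1]; d=F[:,2]; l=np.cross(N,d)
tgt=579.3*N+272*d-63.7*np.cross(N,d)*np.sign(np.cross(N,d)[1])
l=np.cross(N,d); l=l*np.sign(l[1]); tgt=579.3*N+272*d-63.7*l; print(tgt)
plan(tgt,F,g=0,nmin=4,vmax=30)
```

```text
[ 620.88828403 -149.34598173   76.31314762]
[-0.0, -0.0, 0.1, 0.002, -0.008, 0.429, 0.0, -0.0, -0.0, 0.1, 0.003, -0.008, 0.429, 0.0, -0.0, -0.0, 0.1, 0.003, -0.008, 0.429, 0.0, -0.0, -0.0, 0.1, 0.003, -0.009, 0.429, 0.0]
```

>>> send_rows(
  targets=[0,0,0.1,0,-0.01,0.43,0,0,0,0.1,0,-0.01,0.43,0,0,0,0.1,0,-0.01,0.43,0,0,0,0,0,-0.01,0.43,0,0,0,0,0,0,0,0],
)

```text
time_s: 6.55
eef_pos: [620.7, -148.6, 73.8]
ee_rot: [0.18, -0.633, 0.723, -0.209]
force: [-0.5, -0.1, 0.2]
grip_width: 0.498
grip_force: 0.0
```

Run:
```python
from rig import monitor,eyes
import cv2,pickle,numpy as np
c=eyes.capture("wrist"); pickle.dump(c,open("w5.pkl","wb"))
im=(255*(c["img"]/255.)**.6).astype('uint8')[:,:,::-1]
o=cv2.resize(im[60:360,180:380],(533,800)[:2],interpolation=cv2.INTER_CUBIC)
o=cv2.resize(im[120:345,130:430],(800,600),interpolation=cv2.INTER_CUBIC)
cv2.imwrite("pics/w5.png",o)
s=monitor.sense()
for k in("eef_pos","ee_rot","force"):print(np.round(s[k],3))
```

```text
[ 620.589 -148.682   74.611]
[ 0.18  -0.633  0.723 -0.209]
[0.52  0.023 0.077]
```

View pics/w5.png

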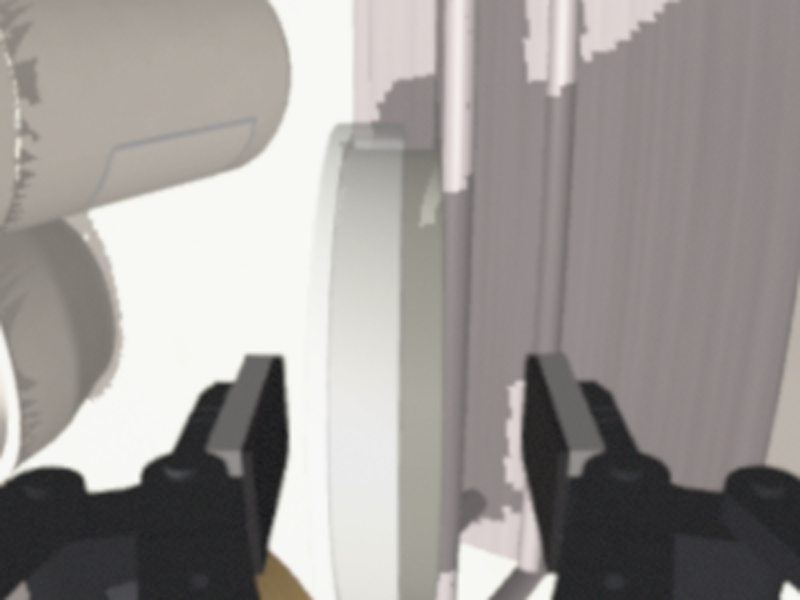

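>>> send_rows(
  targets=[0,0,0,0,-0.04,0,0,0,0,0,0,0,0,-0.3,0,0,0,0,0,0,-0.6,0,0,0,0,0,0,-1,0,0,0,0,0,0,-1],
  newtons=35,
)

```text
time_s: 7.22
eef_pos: [621.6, -148.4, 75.1]
ee_rot: [0.18, -0.633, 0.724, -0.208]
force: [-11.5, -0.3, 8.0]
grip_width: 0.258
grip_force: 34.0
```

>>> send_rows(
  targets=[0,0,0,0,0,0,-1,0,0,0,0,0,0,-1],
)

```text
time_s: 7.48
eef_pos: [621.6, -148.3, 75.1]
ee_rot: [0.18, -0.633, 0.724, -0.208]
force: [-10.8, 0.9, 8.3]
grip_width: 0.259
grip_force: 34.0
```

>>> send_rows(
  targets=[0,0,0,0,0,0,-0.3,0,0,0,0,0,0,-0.3,0,0,0,0,0,-0.13,-0.3,0,0,0,0,0,0,-0.6,0,0,0,0,0,0,-1],
  newtons=35,
)

```text
time_s: 8.1
eef_pos: [617.5, -147.7, 82.1]
ee_rot: [0.18, -0.633, 0.723, -0.208]
force: [-16.3, 2.1, 14.8]
grip_width: 0.254
grip_force: 33.4
```

>>> send_rows(
  targets=[0,0,0,0,0,0,-1,0,0,0,0,0,0,-1],
)

```text
time_s: 8.35
eef_pos: [617.4, -147.7, 82.1]
ee_rot: [0.18, -0.633, 0.723, -0.208]
force: [-16.5, 2.5, 14.9]
grip_width: 0.251
grip_force: 33.4
```

>>> send_rows(
  targets=[0,0,0,0,-0.01,-0.1,-1,0,0,0,0,-0.02,-0.2,-1,0,0,0,0,-0.03,-0.4,-1,0,0,0,0,0,-0.5,-1,0,0,0,0,0,-0.5,-1],
)

```text
time_s: 8.98
eef_pos: [566.6, -140.4, 170.3]
ee_rot: [0.18, -0.633, 0.724, -0.208]
force: [-0.3, -0.1, -1.5]
grip_width: 0.21
grip_force: 34.5
```

Run:
```python
from h import *
from rig import monitor,eyes
s=monitor.sense(); print(s["grip_width"],s["grip_force"],s["force"].round(1),s["eef_pos"].round(1))
c=eyes.capture("wrist"); pickle.dump(c,open("w6.pkl","wb")); g=c["img"].mean(2)
for r in(190,205,220,235): print(r,"cols 240-310",g[r-1:r+2,240:316].mean(0).astype(int).tolist())
for u in(262,270,276,282): print(u,"rows 150-300",g[140:330:3,u-1:u+2].mean(1).astype(int).tolist())
```

```text
0.20977909155239308 34.45907950401306 [-0.3 -0.1 -1.5] [ 566.6 -140.4  170.3]
190 cols 240-310 [241, 241, 241, 241, 241, 241, 242, 242, 242, 242, 242, 242, 242, 242, 242, 242, 242, 242, 238, 225, 212, 208, 207, 206, 202, 187, 166, 155, 152, 152, 151, 151, 151, 150, 149, 149, 149, 149, 148, 147, 147, 147, 147, 146, 146, 145, 145, 142, 131, 107, 95, 94, 94, 94, 104, 127, 134, 132, 129, 121, 100, 89, 86, 93, 96, 96, 95, 96, 97, 96, 97, 97, 96, 97, 97, 98]
205 cols 240-310 [242, 242, 242, 242, 242, 242, 242, 242, 242, 242, 242, 242, 242, 242, 242, 242, 242, 240, 233, 227, 223, 222, 221, 221, 212, 185, 174, 173, 173, 172, 172, 171, 171, 171, 170, 170, 169, 169, 169, 169, 168, 167, 167, 167, 166, 166, 166, 164, 157, 132, 108, 103, 103, 103, 103, 103, 102, 103, 102, 102, 102, 102, 98, 92, 93, 94, 94, 96, 95, 95, 96, 96, 96, 97, 98, 97]
220 cols 240-310 [242, 242, 242, 242, 242, 242, 242, 242, 242, 242, 242, 241, 242, 242, 242, 242, 241, 240, 233, 231, 230, 230, 230, 229, 223, 194, 187, 189, 189, 188, 188, 188, 187, 187, 186, 186, 186, 185, 185, 185, 185, 184, 184, 184, 184, 183, 183, 182, 1
[... 1169 characters left out ...]
15, 214, 212, 211, 209, 206]
276 rows 150-300 [189, 190, 190, 190, 189, 188, 189, 181, 117, 121, 137, 108, 119, 126, 133, 139, 145, 151, 156, 159, 163, 167, 171, 175, 177, 181, 184, 187, 189, 192, 195, 197, 200, 203, 206, 208, 210, 213, 215, 217, 218, 219, 220, 220, 222, 222, 222, 221, 221, 220, 220, 219, 219, 218, 218, 218, 217, 216, 215, 214, 213, 212, 210, 206]
282 rows 150-300 [196, 197, 197, 197, 196, 106, 94, 92, 85, 98, 124, 106, 116, 123, 130, 136, 143, 148, 153, 157, 161, 165, 168, 172, 176, 179, 183, 185, 187, 190, 193, 196, 198, 201, 203, 206, 209, 210, 213, 215, 216, 218, 219, 220, 221, 222, 222, 221, 221, 220, 220, 219, 219, 219, 218, 217, 216, 216, 215, 214, 213, 212, 210, 207]
```

```bash
cat > dishpos.py <<'E'
from h import *
def locate(f,tan_row,trow,cl,cr,pos,q,col=276):
    c=pickle.load(open(f,"rb")); R=quat(q)
    def inplane(u,v):
        o,a=ray(c,u,v,True); return (R.T@(o-pos)),(R.T@a)
    o,a=inplane(col,tan_row); o,b=inplane((cl+cr)/2,trow); _,b1=inplane(cl,trow); _,b2=inplane(cr,trow)
    ang=abs(b1[1]/np.hypot(b1[0],b1[2])-b2[1]/np.hypot(b2[0],b2[2])); rng=18.5/ang
    P=np.array([o[0],o[2]])+rng*np.array([b[0],b[2]])/np.hypot(b[0],b[2])   # rim point
    A=np.array([a[0],a[2]])/np.hypot(a[0],a[2]); nn=np.array([-A[1],A[0]]); O=np.array([o[0],o[2]])
    f=lambda s:[np.hypot(*(s-P))-47, abs((s-O)@nn)-47]
    for s0 in([0,20],[0,10],[20,20],[-20,20]):
        r=least_squares(f,s0); print("cam",O.round(0),"rim pt",P.round(1),"centre x,z",r.x.round(1),r.cost.round(3))
    ymid=[o[1]+rng*(x[1]/np.hypot(x[0],x[2])) for x in(b1,b2)]; print("y faces",np.round(ymid,1))
E
python3 - <<'E'
from dishpos import *
from rig import monitor
s=monitor.sense(); print(s["ee_rot"])
locate("w6.pkl",163.5,220,265,303.5,s["eef_pos"],s["ee_rot"])
locate("w6.pkl",163.5,235,265,303.8,s["eef_pos"],s["ee_rot"])
E
```

```text
[ 0.18025924 -0.63299997  0.72295249 -0.2101365 ]
cam [  72. -140.] rim pt [22.8  7.9] centre x,z [-3.3 47. ] 0.0
cam [  72. -140.] rim pt [22.8  7.9] centre x,z [-3.3 47. ] 0.0
cam [  72. -140.] rim pt [22.8  7.9] centre x,z [-3.3 47. ] 0.0
cam [  72. -140.] rim pt [22.8  7.9] centre x,z [-3.3 47. ] 0.0
y faces [-5.  13.5]
cam [  72. -140.] rim pt [16.4  4.5] centre x,z [-3.3 47.1] 0.0
cam [  72. -140.] rim pt [16.4  4.5] centre x,z [-3.3 47.1] 0.0
cam [  72. -140.] rim pt [16.4  4.5] centre x,z [-3.3 47.1] 0.0
cam [  72. -140.] rim pt [16.4  4.5] centre x,z [-3.3 47.1] 0.0
y faces [-5.  13.5]
```

Run:
```python
import cv2,pickle,numpy as np
im=(255*(pickle.load(open("w6.pkl","rb"))["img"]/255.)**.6).astype('uint8')[:,:,::-1]
cv2.imwrite("pics/w6.png",cv2.resize(im[140:365,130:430],(800,600),interpolation=cv2.INTER_CUBIC))
```

```text
(no output)
```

View pics/w6.png

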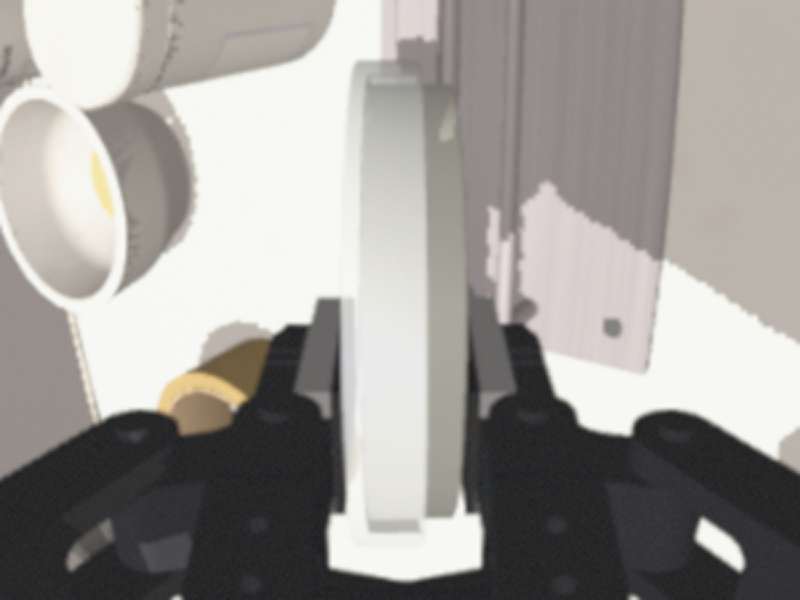

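```bash
cat > loc2.py <<'E'
from h import *
def loc2(f,ra,rb,cola,colb,pos,q):
    c=pickle.load(open(f,"rb")); R=quat(q); o=R.T@(-c["R"].T@c["t"]-pos)
    v=[R.T@ray(c,u,r,True)[1] for u,r in((cola,ra),(colb,rb))]
    v=[np.array([x[0],x[2]])/np.hypot(x[0],x[2]) for x in v]
    D=47/np.sin(np.arccos(v[0]@v[1])/2); m=v[0]+v[1]; m/=np.linalg.norm(m)
    return (np.array([o[0],o[2]])+D*m).round(1),D.round(1)
E
python3 - <<'E'
from loc2 import *
from rig import monitor
s=monitor.sense()
for ra,rb in((163.5,342.5),(163.5,340),(165,342.5)): print(loc2("w6.pkl",ra,rb,276,277,s["eef_pos"],s["ee_rot"]))
# check on w4 with rack L (pose then)
E
```

```text
(array([ 1.1, 17.5]), np.float64(172.9))
(array([ 0.7, 20. ]), np.float64(175.3))
(array([ 0.2, 18.6]), np.float64(174.4))
```

```bash
cat >> h.py <<'E'
SO=np.array([648.2,236.1,26.5]); SY=7.0
def seat(x,y,z,zc=18.5,xc=0.7,yaw=SY,phi=0):
    """tool pose that puts held dish's centre (disc mid-plane) at seat x,y,z"""
    F=frame(yaw); S=np.c_[F[:,2],np.cross(F[:,1],F[:,2]),F[:,1]]
    return SO+S@[x,y,z]-zc*F[:,2]-xc*F[:,0], F
def inseat(p):
    F=frame(SY); S=np.c_[F[:,2],np.cross(F[:,1],F[:,2]),F[:,1]]; return S.T@(p-SO)
E
python3 - <<'E'
from h import *
k=np.load("k.npy")
c1,c2=[pickle.load(open(f"w{i}.pkl","rb")) for i in(1,2)]
A=[onz(c1,265+(x-400)*.3125,120+(y-200)*.3125,3,True) for x,y in((430,230),(440,515))]
B=[onz(c2,195+x/4,110+y/4,3,True) for x,y in((37,45),(70,533))]
for P in(A,B): v=P[0]-P[1]; print([p.round(1) for p in P],np.degrees(np.arctan2(-v[0],v[1])).round(2))
Rm=frame(0)@Rz(np.pi/2); pm=np.array([530,20,350.])
p1,R1=seat(-157,0,11)
print(np.cross(R1[:,1],R1[:,2]),R1[:,0])
plan(pm,Rm,g=-1); print(); plan(p1,R1,g=-1,p0=pm,R0=Rm)
q=np.array([-.55,.27,1.86,.43,.52,2.4])
for p,R in((pm,Rm),(p1,R1),seat(-47,0,10)): q,e=ik(p,R,k,q-np.array([0,0,0,0,0,1])); print(p.round(0),q.round(2),e)
E
```

```text
[array([559.6, 294.5,   3. ]), array([576.2, 160.7,   3. ])] 7.05
[array([560.5, 294.3,   3. ]), array([575.8, 160.3,   3. ])] 6.51
[-0.12186934  0.99254615  0.        ] [-0.12186934  0.99254615  0.        ]
[0.3, -0.4, -9.6, -0.255, -0.076, -0.301, -1.0, 0.3, -0.4, -9.6, -0.241, -0.119, -0.299, -1.0, 0.3, -0.4, -9.6, -0.219, -0.16, -0.297, -1.0, 0.3, -0.4, -9.6, -0.191, -0.196, -0.294, -1.0, 0.3, -0.4, -9.6, -0.157, -0.227, -0.292, -1.0]
[0.3, -0.4, -9.6, -0.119, -0.252, -0.29, -1.0, 0.3, -0.4, -9.6, -0.077, -0.27, -0.288, -1.0, 0.3, -0.4, -9.6, -0.032, -0.281, -0.286, -1.0, 0.3, -0.4, -9.6, 0.014, -0.284, -0.284, -1.0, 0.3, -0.4, -9.6, 0.06, -0.28, -0.283, -1.0]

[0.3, 0.3, -9.6, -0.099, -0.342, 0.27, -1.0, 0.3, 0.3, -9.6, -0.042, -0.353, 0.271, -1.0, 0.3, 0.3, -9.6, 0.015, -0.353, 0.273, -1.0, 0.3, 0.3, -9.6, 0.072, -0.345, 0.275, -1.0, 0.3, 0.3, -9.6, 0.127, -0.326, 0.277, -1.0]
[0.3, 0.3, -9.6, 0.178, -0.299, 0.28, -1.0, 0.3, 0.3, -9.6, 0.224, -0.264, 0.282, -1.0, 0.3, 0.3, -9.6, 0.263, -0.222, 0.285, -1.0, 0.3, 0.3, -9.6, 0.295, -0.173, 0.287, -1.0, 0.3, 0.3, -9.6, 0.318, -0.12, 0.289, -1.0]
[530.  20. 350.] [-0.25 -0.03  1.69  0.16  0.95  1.26] 6.597626149111117e-13
[565. 225. 181.] [ 0.21  0.31  1.76 -0.09  0.52  0.15] 1.5158245029548805e-15
[622. 232.  87.] [ 0.2   0.55  1.68 -0.11  0.36  0.17] 2.4632148173016807e-14
```

>>> send_rows(
  targets=[0.3,-0.4,-9.6,-0.25,-0.08,-0.3,-1,0.3,-0.4,-9.6,-0.24,-0.12,-0.3,-1,0.3,-0.4,-9.6,-0.22,-0.16,-0.3,-1,0.3,-0.4,-9.6,-0.19,-0.2,-0.29,-1,0.3,-0.4,-9.6,-0.16,-0.23,-0.29,-1],
)

```text
time_s: 9.65
eef_pos: [549.8, -60.3, 258.4]
ee_rot: [-0.099, 0.875, -0.395, 0.262]
force: [-0.1, -0.0, -0.7]
grip_width: 0.216
grip_force: 34.5
```

>>> send_rows(
  targets=[0.3,-0.4,-9.6,-0.12,-0.25,-0.29,-1,0.3,-0.4,-9.6,-0.08,-0.27,-0.29,-1,0.3,-0.4,-9.6,-0.03,-0.28,-0.29,-1,0.3,-0.4,-9.6,0.01,-0.28,-0.28,-1,0.3,-0.4,-9.6,0.06,-0.28,-0.28,-1],
)

```text
time_s: 10.28
eef_pos: [532.0, 19.2, 346.9]
ee_rot: [-0.002, 0.963, -0.0, 0.27]
force: [-0.1, 0.6, -0.2]
grip_width: 0.214
grip_force: 34.5
```

>>> send_rows(
  targets=[0.3,0.3,-9.6,-0.1,-0.34,0.27,-1,0.3,0.3,-9.6,-0.04,-0.35,0.27,-1,0.3,0.3,-9.6,0.02,-0.35,0.27,-1,0.3,0.3,-9.6,0.07,-0.34,0.28,-1,0.3,0.3,-9.6,0.13,-0.33,0.28,-1],
)

```text
time_s: 10.9
eef_pos: [549.8, 122.0, 261.9]
ee_rot: [0.096, 0.876, 0.395, 0.259]
force: [1.0, -1.5, -0.7]
grip_width: 0.212
grip_force: 34.5
```

>>> send_rows(
  targets=[0.3,0.3,-9.6,0.18,-0.3,0.28,-1,0.3,0.3,-9.6,0.22,-0.26,0.28,-1,0.3,0.3,-9.6,0.26,-0.22,0.28,-1,0.3,0.3,-9.6,0.29,-0.17,0.29,-1,0.3,0.3,-9.6,0.32,-0.12,0.29,-1],
)

```text
time_s: 11.52
eef_pos: [567.0, 224.2, 178.2]
ee_rot: [0.177, 0.638, 0.722, 0.204]
force: [-0.4, -0.6, -0.9]
grip_width: 0.206
grip_force: 34.5
```

>>> send_rows(
  targets=[0,0,0,0,0,0,-1,0,0,0,0,0,0,-1],
)

```text
time_s: 11.78
eef_pos: [567.3, 223.2, 179.6]
ee_rot: [0.177, 0.64, 0.719, 0.205]
force: [0.3, -0.2, 0.1]
grip_width: 0.214
grip_force: 34.5
```

Run:
```python
from h import *
from rig import monitor,eyes
s=monitor.sense(); print(s["grip_width"],s["grip_force"],s["force"].round(1),s["eef_pos"].round(1),inseat(s["eef_pos"]).round(1))
p1,R1=seat(-100,0,11); plan(p1,R1,g=-1)
p2,R2=seat(-47,0,10); print(); plan(p2,R2,g=-1,p0=p1,R0=R1,vmax=15)
c=eyes.capture("wrist"); pickle.dump(c,open("w7.pkl","wb")); g=c["img"].mean(2)
for u in(270,277,284): print(u,"rows 150..",g[150:180,u-1:u+2].mean(1).astype(int).tolist(),"325..",g[325:352,u-1:u+2].mean(1).astype(int).tolist())
print(g[219:222,240:325].mean(0).astype(int).tolist())
```

```text
0.21358971771933272 34.49357628822327 [ 0.3 -0.2  0.1] [567.3 223.2 179.6] [-173.2   -2.9   11.7]
[-0.6, -0.3, -0.5, 0.032, -0.003, 0.911, -1.0]

[0.0, 0.0, 0.0, -0.0, -0.004, 0.221, -1.0, 0.0, 0.0, 0.0, -0.0, -0.004, 0.221, -1.0, 0.0, 0.0, 0.0, -0.0, -0.004, 0.221, -1.0, 0.0, 0.0, 0.0, -0.0, -0.004, 0.221, -1.0]
270 rows 150.. [129, 131, 133, 135, 136, 136, 137, 136, 137, 137, 135, 127, 111, 103, 107, 114, 116, 110, 108, 117, 121, 120, 118, 120, 123, 126, 129, 131, 133, 135] 325.. [189, 188, 187, 185, 184, 182, 181, 179, 175, 163, 143, 133, 131, 131, 150, 191, 205, 204, 202, 207, 224, 231, 232, 232, 232, 232, 232]
277 rows 150.. [220, 220, 220, 220, 220, 219, 219, 219, 218, 210, 176, 120, 87, 86, 97, 109, 112, 107, 106, 114, 118, 117, 116, 117, 121, 124, 127, 129, 131, 133] 325.. [190, 190, 188, 187, 186, 184, 183, 180, 175, 160, 139, 131, 129, 132, 154, 192, 207, 207, 204, 208, 224, 231, 232, 232, 232, 232, 232]
284 rows 150.. [221, 221, 220, 220, 220, 220, 220, 216, 194, 150, 124, 96, 79, 78, 85, 95, 111, 117, 116, 120, 123, 121, 119, 123, 128, 133, 135, 135, 135, 135] 325.. [192, 191, 190, 188, 187, 186, 184, 182, 177, 162, 142, 132, 130, 133, 155, 193, 209, 209, 208, 213, 226, 231, 232, 232, 232, 232, 232]
[107, 106, 100, 81, 72, 79, 88, 91, 85, 88, 102, 105, 105, 106, 108, 107, 106, 112, 136, 167, 178, 179, 181, 182, 178, 179, 183, 185, 185, 185, 185, 185, 185, 185, 184, 184, 184, 185, 184, 184, 184, 184, 183, 183, 184, 185, 194, 207, 211, 206, 192, 192, 193, 193, 193, 194, 193, 192, 193, 192, 192, 192, 192, 184, 151, 118, 103, 129, 157, 176, 182, 172, 162, 167, 167, 173, 180, 203, 217, 224, 230, 231, 232, 233, 233]
```

>>> send_rows(
  targets=[-0.3,-0.1,-0.3,0.02,0,0.45,-1,-0.3,-0.1,-0.2,0.01,0,0.45,-1,0,0,0,0,0,0,-1],
)

```text
time_s: 12.2
eef_pos: [595.6, 228.4, 132.5]
ee_rot: [0.182, 0.637, 0.72, 0.206]
force: [-0.5, -0.1, -0.3]
grip_width: 0.211
grip_force: 35.4
```

>>> send_rows(
  targets=[0,0,0,0,0,0.2,-1,0,0,0,0,0,0.2,-1,0,0,0,0,0,0,-1],
)

```text
time_s: 12.58
eef_pos: [608.1, 230.6, 112.2]
ee_rot: [0.182, 0.636, 0.721, 0.207]
force: [1.2, 0.4, -1.6]
grip_width: 0.209
grip_force: 35.5
```

>>> send_rows(
  targets=[0,0,0,0,0,0.17,-1,0,0,0,0,0,0,-1],
)

```text
time_s: 12.82
eef_pos: [613.4, 231.4, 103.6]
ee_rot: [0.182, 0.636, 0.721, 0.207]
force: [1.8, 0.2, -0.7]
grip_width: 0.209
grip_force: 35.5
```

>>> send_rows(
  targets=[0,0,0,0,0,0.17,-1,0,0,0,0,0,0,-1],
)

```text
time_s: 13.08
eef_pos: [618.8, 232.1, 94.9]
ee_rot: [0.182, 0.636, 0.721, 0.207]
force: [1.2, 1.1, -0.2]
grip_width: 0.21
grip_force: 35.6
```

Run:
```python
from h import *
from rig import monitor
s=monitor.sense(); F=frame(SY);print("tcp seat",inseat(s["eef_pos"]).round(1),"F in x(d),n,lat",(F.T@s["force"])[[2,1,0]].round(1))
print(np.degrees(Ro.from_matrix(F.T@quat(s["ee_rot"])).as_rotvec()).round(1),s["wrist_torque"].round(2))
```

```text
tcp seat [-73.7  -0.4  11.1] F in x(d),n,lat [0.9 1.  0.9]
[-0.   0.1 -0.2] [ 0.01 -0.01 -0.03]
```

>>> send_rows(
  targets=[0,0,0,0,-0.01,0.08,-1,0,0,0,0,0,0,-1],
)

```text
time_s: 13.32
eef_pos: [621.0, 232.4, 91.2]
ee_rot: [0.183, 0.636, 0.721, 0.207]
force: [3.7, 0.1, -0.4]
grip_width: 0.211
grip_force: 35.8
```

>>> send_rows(
  targets=[0,0,0,0,0,0.06,-1,0,0,0,0,0,0,-1],
)

```text
time_s: 13.58
eef_pos: [623.5, 232.9, 89.6]
ee_rot: [0.184, 0.635, 0.721, 0.208]
force: [0.6, 0.9, 7.2]
grip_width: 0.205
grip_force: 42.6
```

>>> send_rows(
  targets=[0,0,0,0,0,0.05,-1,0,0,0,0,0,0,-1],
)

```text
time_s: 13.82
eef_pos: [625.9, 233.3, 88.5]
ee_rot: [0.184, 0.635, 0.72, 0.209]
force: [0.1, 1.1, 13.3]
grip_width: 0.21
grip_force: 46.5
```

Run:
```python
from h import *
from rig import monitor,eyes
s=monitor.sense(); F=frame(SY);print("tcp seat",inseat(s["eef_pos"]).round(1),"F in x(d),n,lat",(F.T@s["force"])[[2,1,0]].round(1))
print(np.degrees(Ro.from_matrix(F.T@quat(s["ee_rot"])).as_rotvec()).round(1),s["wrist_torque"].round(2))
c=eyes.capture("wrist"); pickle.dump(c,open("w8.pkl","wb")); g=c["img"].mean(2)
for u in(270,277,284): print(u,"rows 150..",g[150:180,u-1:u+2].mean(1).astype(int).tolist(),"325..",g[325:352,u-1:u+2].mean(1).astype(int).tolist())
print(g[219:222,240:325].mean(0).astype(int).tolist())
```

```text
tcp seat [-64.5  -0.1  13.8] F in x(d),n,lat [-11.1   7.2   1.1]
[-0.4  0.1 -0.2] [ 0.13 -0.66  0.07]
270 rows 150.. [96, 96, 95, 94, 99, 107, 100, 101, 106, 107, 107, 105, 107, 128, 142, 146, 132, 116, 115, 123, 126, 124, 122, 123, 127, 130, 133, 135, 137, 139] 325.. [194, 192, 191, 190, 188, 187, 185, 182, 174, 151, 129, 121, 118, 120, 135, 153, 157, 155, 146, 118, 90, 114, 133, 127, 132, 135, 135]
277 rows 150.. [96, 97, 95, 94, 99, 109, 101, 101, 106, 107, 107, 104, 105, 127, 141, 149, 146, 126, 120, 128, 131, 126, 121, 122, 124, 128, 131, 133, 135, 136] 325.. [195, 194, 192, 191, 190, 189, 187, 185, 177, 152, 124, 116, 114, 116, 132, 152, 160, 157, 149, 122, 91, 111, 131, 124, 131, 135, 134]
284 rows 150.. [96, 97, 95, 94, 96, 100, 96, 101, 106, 107, 107, 104, 99, 111, 134, 146, 144, 125, 118, 124, 128, 126, 124, 127, 132, 136, 139, 139, 139, 139] 325.. [197, 195, 194, 193, 191, 190, 189, 187, 179, 153, 126, 116, 115, 118, 134, 154, 162, 160, 152, 125, 97, 112, 131, 123, 131, 135, 134]
[163, 177, 182, 180, 167, 127, 102, 98, 98, 98, 97, 96, 95, 96, 96, 92, 77, 82, 121, 162, 178, 182, 186, 189, 187, 182, 186, 189, 190, 189, 190, 189, 189, 189, 189, 189, 189, 188, 188, 188, 188, 188, 188, 188, 188, 188, 195, 210, 216, 211, 194, 195, 198, 198, 198, 197, 197, 197, 196, 197, 196, 196, 196, 194, 185, 187, 181, 163, 157, 157, 157, 157, 159, 168, 179, 182, 182, 183, 183, 185, 185, 185, 185, 185, 185]
```

>>> send_rows(
  targets=[0.3,0,0,0,-0.04,-0.05,-1,0,0,0,0,-0.03,-0.03,-1,0,0,0,0,0,0,-1],
)

```text
time_s: 14.25
eef_pos: [621.0, 232.4, 90.7]
ee_rot: [0.184, 0.635, 0.72, 0.209]
force: [8.7, 0.3, 7.1]
grip_width: 0.21
grip_force: 43.2
```

Run:
```python
from h import *
from rig import monitor,eyes
s=monitor.sense(); F=frame(SY);print("tcp seat",inseat(s["eef_pos"]).round(1),"F in x(d),n,lat",(F.T@s["force"])[[2,1,0]].round(1),s["grip_width"],s["grip_force"])
```

```text
tcp seat [-69.   -0.3  10.8] F in x(d),n,lat [-1.4 11.1 -0.8] 0.20999490784076688 43.20811184530612
```

>>> send_rows(
  targets=[0,0,0,0,0.025,0,-0.8,0,0,0,0,0,0,-0.5,0,0,0,0,0,0,-0.35,0,0,0,0,0,0,-0.35,0,0,0,0,0,0,-0.35],
)

```text
time_s: 14.88
eef_pos: [620.2, 232.4, 89.6]
ee_rot: [0.182, 0.636, 0.721, 0.206]
force: [0.1, -0.2, 7.4]
grip_width: 0.328
grip_force: 3.0
```

Run:
```python
from h import *
from rig import monitor,eyes
s=monitor.sense(); F=frame(SY);print("tcp seat",inseat(s["eef_pos"]).round(1),"F in x(d),n,lat",(F.T@s["force"])[[2,1,0]].round(1),s["grip_width"],s["grip_force"])
c=eyes.capture("wrist"); pickle.dump(c,open("w9.pkl","wb")); g=c["img"].mean(2)
for u in(270,277,284): print(u,"rows 150..",g[150:180,u-1:u+2].mean(1).astype(int).tolist(),"325..",g[325:352,u-1:u+2].mean(1).astype(int).tolist())
print(g[219:222,240:325].mean(0).astype(int).tolist())
```

```text
tcp seat [-68.5  -0.3   9.5] F in x(d),n,lat [-6.2  4.  -0.2] 0.3275551972946209 3.0222746566141723
270 rows 150.. [97, 96, 95, 98, 105, 103, 97, 95, 95, 94, 94, 104, 124, 137, 137, 125, 122, 124, 128, 129, 131, 132, 134, 136, 138, 140, 141, 142, 144, 145] 325.. [171, 163, 153, 147, 145, 143, 146, 153, 155, 153, 146, 123, 87, 71, 64, 67, 103, 139, 126, 131, 136, 136, 136, 138, 140, 140, 138]
277 rows 150.. [96, 96, 95, 101, 117, 117, 110, 108, 107, 106, 100, 107, 133, 149, 150, 135, 124, 127, 125, 122, 122, 125, 129, 131, 134, 136, 139, 141, 143, 145] 325.. [180, 163, 135, 118, 114, 114, 124, 145, 156, 157, 151, 130, 91, 75, 71, 69, 101, 142, 135, 136, 137, 136, 136, 138, 139, 140, 138]
284 rows 150.. [97, 95, 95, 103, 121, 120, 111, 108, 108, 106, 99, 104, 132, 147, 148, 134, 121, 125, 128, 123, 121, 127, 129, 130, 132, 134, 136, 138, 140, 142] 325.. [182, 165, 137, 119, 115, 115, 121, 142, 157, 159, 154, 134, 96, 76, 73, 75, 100, 138, 132, 134, 136, 135, 136, 137, 139, 139, 138]
[114, 116, 116, 117, 116, 122, 138, 147, 149, 149, 141, 114, 100, 97, 95, 95, 96, 98, 99, 99, 98, 100, 126, 172, 190, 189, 186, 184, 183, 188, 194, 195, 195, 196, 195, 194, 194, 194, 194, 194, 194, 194, 193, 193, 193, 193, 193, 193, 193, 193, 199, 214, 213, 201, 202, 203, 203, 203, 203, 203, 202, 202, 202, 202, 202, 200, 192, 187, 178, 161, 155, 156, 155, 155, 155, 155, 155, 155, 156, 161, 172, 179, 181, 182, 184]
```

>>> send_rows(
  targets=[0,0,0,0,0.02,-0.08,-0.35,0,0,0,0,0,-0.15,-0.3,0,0,0,0,0,-0.4,-0.3,0,0,0,0,0,-0.4,-0.3,0,0,0,0,0,-0.4,-0.6],
)

```text
time_s: 15.55
eef_pos: [574.5, 226.6, 162.4]
ee_rot: [0.181, 0.636, 0.722, 0.205]
force: [0.8, 0.0, -0.1]
grip_width: 0.203
grip_force: 0.0
```

Run:
```python
from h import *
from rig import monitor,eyes
import cv2
s=monitor.sense(); F=frame(SY);print("tcp seat",inseat(s["eef_pos"]).round(1),"F in x(d),n,lat",(F.T@s["force"])[[2,1,0]].round(1),s["grip_width"],s["grip_force"])
c=eyes.capture("wrist"); pickle.dump(c,open("w10.pkl","wb")); g=c["img"].mean(2)
# expected pixel of home dish points
K=c["K"]
def proj(P):
    x=c["R"]@P+c["t"]; r=np.hypot(x[0],x[1]); th=np.arctan2(r,x[2]); return (K[:2,2]+K[0,0]*th*x[:2]/r)
S=np.c_[F[:,2],np.cross(F[:,1],F[:,2]),F[:,1]]
for n,q in dict(apexlid=(-94,0,0),apextop=(-89.5,0,18.5),mid=(-47,0,9.25),L=(-47,47,6),R=(-47,-47,6),lipL=(-57,53,0),lipR=(-57,-53,0)).items(): print(n,proj(SO+S@np.array(q,float)).round(1))
g8=g.astype('uint8')
for r in range(180,300,15): print(r,"cols 230-330",g8[r-1:r+2,230:330:2].mean(0).astype(int).tolist())
```

```text
tcp seat [-154.6   -0.5    9.1] F in x(d),n,lat [ 0.5  0.6 -0.1] 0.2031773881804615 0.0
apexlid [270.  226.3]
apextop [297.6 224.2]
mid [283.9 206.9]
L [279.9 148.2]
R [279.8 260. ]
lipL [271.7 141.5]
lipR [272.4 271.6]
180 cols 230-330 [223, 222, 223, 225, 175, 115, 123, 185, 191, 130, 114, 116, 118, 116, 116, 142, 154, 121, 97, 100, 108, 180, 188, 194, 197, 196, 195, 195, 194, 202, 202, 205, 205, 204, 198, 179, 157, 157, 157, 157, 161, 179, 182, 185, 187, 186, 185, 186, 185, 179]
195 cols 230-330 [221, 220, 219, 218, 142, 112, 114, 176, 193, 123, 113, 114, 117, 115, 116, 137, 125, 96, 96, 99, 118, 197, 198, 210, 211, 211, 211, 210, 217, 233, 227, 224, 224, 224, 214, 176, 157, 157, 157, 157, 164, 182, 183, 186, 186, 186, 186, 186, 186, 182]
210 cols 230-330 [217, 217, 216, 221, 208, 122, 108, 166, 196, 152, 114, 113, 115, 113, 114, 120, 85, 96, 96, 99, 125, 202, 206, 215, 215, 215, 215, 215, 224, 238, 235, 235, 235, 235, 215, 166, 157, 157, 157, 158, 171, 182, 183, 186, 186, 186, 186, 186, 185, 178]
225 cols 230-330 [113, 113, 111, 114, 114, 110, 90, 78, 96, 90, 107, 110, 113, 111, 
[... 425 characters left out ...]
74]
255 cols 230-330 [110, 110, 110, 129, 181, 215, 219, 221, 202, 112, 68, 68, 68, 67, 61, 19, 13, 82, 96, 97, 102, 155, 161, 168, 171, 173, 174, 175, 176, 161, 93, 93, 93, 87, 73, 28, 12, 41, 68, 67, 68, 68, 75, 105, 113, 116, 147, 168, 173, 174]
270 cols 230-330 [229, 70, 12, 12, 11, 12, 12, 25, 50, 52, 51, 52, 51, 43, 13, 10, 13, 119, 178, 180, 179, 131, 75, 74, 75, 75, 74, 74, 73, 73, 74, 73, 72, 73, 66, 21, 8, 10, 35, 65, 68, 67, 68, 68, 54, 25, 21, 22, 22, 21]
285 cols 230-330 [11, 10, 10, 10, 10, 14, 44, 52, 53, 54, 54, 54, 42, 11, 9, 10, 10, 10, 13, 71, 139, 141, 142, 141, 142, 142, 142, 142, 142, 142, 142, 142, 142, 142, 116, 24, 7, 8, 9, 23, 51, 54, 54, 54, 54, 51, 28, 12, 13, 13]
```

Run:
```python
from loc2 import *
from rig import monitor
c=pickle.load(open("w10.pkl","rb")); g=c["img"].mean(2); s=monitor.sense()
for u in(276,281): print(u,"138..",g[138:160,u-1:u+2].mean(1).astype(int).tolist(),"252..",g[252:275,u-1:u+2].mean(1).astype(int).tolist())
F=quat(s["ee_rot"])
for ra,rb in((149,260),(148,262),(150,263)):
    m,D=loc2("w10.pkl",ra,rb,279,279,s["eef_pos"],s["ee_rot"]); P=s["eef_pos"]+F@[m[0],0,m[1]]; print(ra,rb,D,inseat(P).round(1))
```

```text
276 138.. [97, 110, 128, 115, 107, 107, 105, 105, 111, 123, 137, 146, 143, 139, 139, 143, 145, 148, 151, 154, 157, 160] 252.. [178, 175, 171, 167, 164, 157, 146, 131, 123, 128, 132, 127, 109, 87, 77, 75, 75, 75, 75, 74, 74, 90, 135]
281 138.. [97, 107, 122, 115, 110, 109, 107, 105, 109, 118, 123, 127, 130, 132, 133, 137, 141, 144, 148, 152, 155, 158] 252.. [183, 180, 177, 174, 170, 164, 148, 125, 112, 120, 131, 131, 114, 89, 77, 75, 75, 75, 75, 75, 74, 89, 132]
149 260 276.7 [-31.2  -2.5  10.3]
148 262 269.5 [-38.3  -0.9  10.3]
150 263 271.9 [-36.4  -2.8  10.4]
```

```bash
sed -i 's/^SO=.*/SO=np.array([648.2,236.1,26.5])+1.2*np.array([.842,.103,.53]); SY=7.0/' h.py
cat >> h.py <<'E'
def rackp(n,d,l):
    F=frame(-7.8); return n*F[:,1]+d*F[:,2]+l*np.cross(F[:,1],F[:,2])
E
python3 - <<'E'
from h import *
k=np.load("k.npy")
Rm=frame(0)@Rz(np.pi/2); pm=np.array([525,20,320.])
p1,R1=rackp(580.5,161.6,-189),frame(-7.8,True); print(p1)
plan(pm,Rm,g=-.6); print(); plan(p1,R1,g=0,p0=pm,R0=Rm)
q=np.array([.2,.3,1.7,-.1,.5,.2])
for p,R in((pm,Rm),(p1,R1),(rackp(580.5,266,-189),R1)): q,e=ik(p,R,k,q+np.array([0,0,0,0,0,1])); print(p.round(0),q.round(2),e)
E
```

```text
[ 546.9295581  -265.68501823  170.57356055]
[-0.3, -0.3, 9.6, -0.332, 0.03, -0.285, -0.6, -0.3, -0.3, 9.6, -0.323, 0.086, -0.283, -0.6, -0.3, -0.3, 9.6, -0.306, 0.141, -0.281, -0.6, -0.3, -0.3, 9.6, -0.279, 0.192, -0.278, -0.6, -0.3, -0.3, 9.6, -0.245, 0.237, -0.276, -0.6]
[-0.3, -0.3, 9.6, -0.203, 0.276, -0.273, -0.6, -0.3, -0.3, 9.6, -0.155, 0.308, -0.271, -0.6, -0.3, -0.3, 9.6, -0.103, 0.331, -0.268, -0.6, -0.3, -0.3, 9.6, -0.047, 0.345, -0.266, -0.6, -0.3, -0.3, 9.6, 0.01, 0.35, -0.264, -0.6]

[-0.3, 0.3, 9.7, -0.101, 0.476, 0.231, 0.0, -0.3, 0.3, 9.7, -0.021, 0.485, 0.233, 0.0, -0.3, 0.3, 9.7, 0.059, 0.481, 0.236, 0.0, -0.3, 0.3, 9.7, 0.137, 0.463, 0.239, 0.0, -0.3, 0.3, 9.7, 0.212, 0.432, 0.243, 0.0]
[-0.3, 0.3, 9.7, 0.279, 0.389, 0.247, 0.0, -0.3, 0.3, 9.7, 0.339, 0.335, 0.25, 0.0, -0.3, 0.3, 9.7, 0.389, 0.272, 0.254, 0.0, -0.3, 0.3, 9.7, 0.428, 0.202, 0.258, 0.0, -0.3, 0.3, 9.7, 0.454, 0.126, 0.261, 0.0]
[525.  20. 320.] [-0.25 -0.03  1.77  0.17  0.87  1.24] 4.9269354998620144e-11
[ 547. -266.  171.] [-0.78  0.33  1.76  0.54  0.67  2.13] 7.832287724694542e-10
[ 602. -273.   82.] [-0.72  0.55  1.68  0.64  0.51  2.06] 1.883411944921439e-13
```

>>> send_rows(
  targets=[-0.3,-0.3,9.6,-0.33,0.03,-0.29,-0.6,-0.3,-0.3,9.6,-0.32,0.09,-0.28,-0.6,-0.3,-0.3,9.6,-0.31,0.14,-0.28,-0.6,-0.3,-0.3,9.6,-0.28,0.19,-0.28,-0.6,-0.3,-0.3,9.6,-0.24,0.24,-0.28,-0.6],
)

```text
time_s: 16.23
eef_pos: [550.5, 122.9, 239.8]
ee_rot: [0.098, 0.876, 0.393, 0.262]
force: [0.1, 0.0, 0.3]
grip_width: 0.198
grip_force: 0.0
```

>>> send_rows(
  targets=[-0.3,-0.3,9.6,-0.2,0.28,-0.27,-0.6,-0.3,-0.3,9.6,-0.15,0.31,-0.27,-0.6,-0.3,-0.3,9.6,-0.1,0.33,-0.27,-0.6,-0.3,-0.3,9.6,-0.05,0.34,-0.27,-0.6,-0.3,-0.3,9.6,0.01,0.35,-0.26,-0.6],
)

```text
time_s: 16.85
eef_pos: [526.7, 20.0, 317.6]
ee_rot: [-0.001, 0.962, -0.002, 0.273]
force: [-0.1, -0.1, -0.5]
grip_width: 0.198
grip_force: 0.0
```

>>> send_rows(
  targets=[-0.3,0.3,9.7,-0.1,0.48,0.23,0,-0.3,0.3,9.7,-0.02,0.48,0.23,0,-0.3,0.3,9.7,0.06,0.48,0.24,0,-0.3,0.3,9.7,0.14,0.46,0.24,0,-0.3,0.3,9.7,0.21,0.43,0.24,0],
)

```text
time_s: 17.48
eef_pos: [537.9, -122.8, 242.0]
ee_rot: [-0.1, 0.873, -0.4, 0.261]
force: [0.7, 0.3, -0.3]
grip_width: 0.5
grip_force: 0.0
```

>>> send_rows(
  targets=[-0.3,0.3,9.7,0.28,0.39,0.25,0,-0.3,0.3,9.7,0.34,0.33,0.25,0,-0.3,0.3,9.7,0.39,0.27,0.25,0,-0.3,0.3,9.7,0.43,0.2,0.26,0,-0.3,0.3,9.7,0.45,0.13,0.26,0],
)

```text
time_s: 18.1
eef_pos: [548.6, -265.0, 166.4]
ee_rot: [0.183, -0.629, 0.728, -0.202]
force: [-0.2, -0.1, -0.2]
grip_width: 0.499
grip_force: 0.0
```

>>> send_rows(
  targets=[0,0,0,0,0,0,0,0,0,0,0,0,0,0],
)

```text
time_s: 18.35
eef_pos: [548.7, -263.6, 167.4]
ee_rot: [0.182, -0.632, 0.725, -0.203]
force: [-0.4, -0.5, 0.9]
grip_width: 0.497
grip_force: 0.0
```

Run:
```python
from loc2 import *
from rig import monitor,eyes
s=monitor.sense(); print(s["eef_pos"].round(1),s["ee_rot"].round(4))
F=frame(-7.8,True); print(np.degrees(Ro.from_matrix(F.T@quat(s["ee_rot"])).as_rotvec()).round(1))
c=eyes.capture("wrist"); pickle.dump(c,open("w11.pkl","wb")); g=c["img"].mean(2)
for u in(268,274,279): print(u,"rows 130-290",g[130:290,u-1:u+2].mean(1).astype(int).tolist())
for r in(190,205,220): print(r,"cols 250-310",g[r-1:r+2,250:310].mean(0).astype(int).tolist())
```

```text
[ 548.7 -263.6  167.4] [ 0.1821 -0.6318  0.7255 -0.2033]
[-0.3 -0.4  0.2]
268 rows 130-290 [228, 228, 228, 228, 228, 228, 228, 227, 227, 227, 228, 229, 219, 198, 188, 186, 185, 185, 187, 189, 189, 190, 190, 192, 194, 196, 199, 200, 202, 204, 205, 207, 209, 211, 213, 214, 216, 218, 219, 221, 222, 222, 220, 220, 221, 222, 223, 223, 224, 225, 226, 226, 227, 228, 230, 231, 232, 232, 231, 230, 229, 230, 230, 230, 231, 231, 232, 232, 232, 233, 233, 234, 234, 234, 234, 234, 234, 234, 234, 235, 235, 237, 237, 238, 237, 237, 236, 236, 236, 236, 236, 235, 235, 236, 235, 235, 235, 235, 234, 235, 236, 236, 236, 236, 236, 235, 235, 235, 234, 234, 234, 233, 232, 232, 231, 231, 230, 229, 229, 228, 229, 228, 227, 226, 226, 225, 222, 219, 223, 231, 236, 238, 238, 238, 238, 238, 238, 238, 238, 238, 238, 238, 238, 238, 238, 238, 238, 238, 238, 238, 238, 238, 238, 238, 238, 238, 238, 238, 238, 238]
274 rows 130-290 [186, 186, 186, 185, 186, 186, 185, 186, 185, 186, 184, 177, 155, 126, 121, 119, 120, 123, 119, 117, 121, 125, 129, 133, 137, 141, 144, 148, 151, 153, 156, 159, 160, 163, 165, 167, 170, 172, 
[... 1627 characters left out ...]
 117, 115, 116, 115, 114, 106, 93, 96, 90, 80, 71, 73, 88, 94, 96, 97, 95, 94, 94, 95, 96, 97, 97]
205 cols 250-310 [238, 238, 239, 238, 239, 239, 238, 239, 239, 238, 239, 238, 238, 238, 236, 232, 238, 240, 237, 226, 218, 216, 216, 216, 216, 216, 215, 216, 216, 216, 216, 216, 214, 199, 150, 123, 121, 120, 120, 119, 120, 118, 109, 94, 93, 88, 78, 70, 75, 88, 93, 95, 94, 93, 92, 93, 93, 95, 97, 99]
220 cols 250-310 [239, 238, 239, 239, 238, 238, 238, 238, 239, 238, 239, 238, 239, 238, 236, 231, 237, 240, 238, 229, 219, 216, 215, 215, 215, 215, 215, 216, 215, 215, 215, 215, 214, 199, 148, 118, 115, 115, 115, 116, 115, 113, 104, 91, 90, 85, 75, 69, 78, 89, 92, 94, 94, 92, 91, 93, 93, 94, 94, 96]
```

Run:
```python
from loc2 import *
from rig import monitor
s=monitor.sense(); F=frame(-7.8); p=s["eef_pos"]
print("tcp n,d,l",[(p@v).round(1) for v in(F[:,1],F[:,2],np.cross(F[:,1],F[:,2]))])
for a,b in((142.3,255.5),(142,256),(142.5,255)):
    m,D=loc2("w11.pkl",a,b,275,275,p,s["ee_rot"]); P=p+quat(s["ee_rot"])@[m[0],0,m[1]]; print(m,D,"d,l",(P@F[:,2]).round(1),(P@np.cross(F[:,1],F[:,2])).round(1))
m,D=loc2("w4.pkl",146,260.5,274,274,np.array([565.16,-140.9,162.38]),np.array([.1802,-.6351,.721,-.2107])); print("w4 ref (true: d 283.6)",m,D)
```

```text
tcp n,d,l [np.float64(580.3), np.float64(164.9), np.float64(-186.5)]
[  3.7 119.7] 271.4 d,l 284.6 -189.5
[  4.1 117.8] 269.5 d,l 282.7 -189.9
[  3.4 121.3] 273.0 d,l 286.2 -189.2
w4 ref (true: d 283.6) [  0.5 115.7] 268.3
```

Run:
```python
from h import *
plan(rackp(581.3,265.5,-189.7),frame(-7.8,True),g=0,vmax=30)
```

```text
[0.1, 0.1, -0.0, 0.016, -0.006, 0.419, 0.0, 0.1, 0.1, -0.0, 0.015, -0.006, 0.419, 0.0, 0.1, 0.1, -0.0, 0.014, -0.005, 0.419, 0.0, 0.1, 0.1, -0.0, 0.014, -0.005, 0.419, 0.0]
```

>>> send_rows(
  targets=[0.1,0.1,0,0.02,-0.01,0.42,0,0.1,0.1,0,0.01,-0.01,0.42,0,0.1,0.1,0,0.01,0,0.42,0,0.1,0.1,0,0.01,0,0.42,0,0,0,0,0,0,0,0],
)

```text
time_s: 19.02
eef_pos: [602.1, -272.9, 81.4]
ee_rot: [0.182, -0.631, 0.726, -0.207]
force: [0.2, 0.0, -0.6]
grip_width: 0.503
grip_force: 0.0
```

>>> send_rows(
  targets=[0,0,0,0,0,0,-0.35,0,0,0,0,0,0,-0.5,0,0,0,0,0,0,-1,0,0,0,0,0,0,-1,0,0,0,0,0,0,-1],
  newtons=35,
)

```text
time_s: 19.65
eef_pos: [599.7, -273.2, 82.3]
ee_rot: [0.181, -0.631, 0.726, -0.206]
force: [-22.5, 3.0, 7.6]
grip_width: 0.249
grip_force: 33.5
```

>>> send_rows(
  targets=[0,0,0,0,0,-0.04,-1,0,0,0,0,0,-0.04,-1,0,0,0,0,0,0,-1],
)

```text
time_s: 20.02
eef_pos: [599.6, -274.0, 87.3]
ee_rot: [0.182, -0.63, 0.726, -0.209]
force: [1.3, 1.2, -0.5]
grip_width: 0.209
grip_force: 34.3
```

>>> send_rows(
  targets=[0,0,0,0,0,-0.2,-1,0,0,0,0,0,-0.4,-1,0,0,0,0,0,-0.5,-1,0,0,0,0,0,-0.4,-1,0,0,0,0,0,0,-1],
)

```text
time_s: 20.65
eef_pos: [552.1, -267.7, 164.6]
ee_rot: [0.182, -0.629, 0.726, -0.21]
force: [1.2, -0.1, -1.6]
grip_width: 0.212
grip_force: 34.7
```

Run:
```python
from loc2 import *
from rig import monitor,eyes
s=monitor.sense(); p=s["eef_pos"]; print(p.round(1),s["force"].round(1),s["grip_width"])
c=eyes.capture("wrist"); pickle.dump(c,open("w12.pkl","wb")); g=c["img"].mean(2)
c6=pickle.load(open("w6.pkl","rb"))["img"].mean(2)
for G in(c6,g):
  for u in(272,277): print(u,"rows 155..",G[155:175,u-1:u+2].mean(1).astype(int).tolist(),"328..",G[328:352,u-1:u+2].mean(1).astype(int).tolist())
Rm=frame(0)@Rz(np.pi/2); pm=np.array([525,20,350.])
p1,R1=seat(-150,0,30)
plan(pm,Rm,g=-1); print(); plan(p1,R1,g=-1,p0=pm,R0=Rm)
```

```text
[ 552.1 -267.7  164.6] [ 1.2 -0.1 -1.6] 0.21215187205860692
272 rows 155.. [222, 222, 221, 221, 221, 221, 213, 176, 140, 132, 135, 136, 132, 134, 142, 143, 128, 112, 110, 113] 328.. [207, 206, 205, 203, 201, 198, 184, 159, 148, 145, 145, 167, 214, 229, 229, 228, 229, 236, 240, 241, 241, 241, 241, 241]
277 rows 155.. [177, 174, 175, 178, 179, 180, 171, 140, 116, 114, 119, 121, 119, 123, 132, 135, 123, 109, 108, 112] 328.. [207, 207, 205, 204, 202, 198, 184, 159, 148, 146, 146, 166, 213, 229, 230, 229, 229, 236, 240, 241, 241, 241, 241, 241]
272 rows 155.. [225, 225, 225, 225, 228, 229, 229, 229, 229, 223, 193, 148, 133, 136, 137, 130, 132, 141, 144, 132] 328.. [207, 206, 205, 204, 203, 201, 200, 198, 192, 173, 151, 144, 143, 148, 179, 221, 228, 226, 227, 231, 238, 239, 239, 239]
277 rows 155.. [190, 189, 187, 186, 186, 186, 186, 186, 186, 179, 152, 121, 113, 115, 117, 116, 121, 131, 134, 125] 328.. [207, 206, 205, 204, 204, 203, 201, 199, 192, 172, 145, 136, 135, 138, 163, 202, 212, 215, 223, 230, 236, 237, 238, 237]
[0.3, -0.4, -9.7, -0.468, -0.07, -0.323, -1.0, 0.3, -0.4, -9.7, -0.452, -0.15, -0.319, -1.0, 0.3, -0.4, -9.7, -0.422, -0.226, -0.316, -1.0, 0.3, -0.4, -9.7, -0.379, -0.295, -0.312, -1.0, 0.3, -0.4, -9.7, -0.326, -0.357, -0.308, -1.0]
[0.3, -0.4, -9.7, -0.263, -0.409, -0.304, -1.0, 0.3, -0.4, -9.7, -0.192, -0.449, -0.3, -1.0, 0.3, -0.4, -9.7, -0.116, -0.477, -0.296, -1.0, 0.3, -0.4, -9.7, -0.035, -0.491, -0.293, -1.0, 0.3, -0.4, -9.7, 0.046, -0.492, -0.29, -1.0]

[0.3, 0.3, -9.6, -0.059, -0.346, 0.286, -1.0, 0.3, 0.3, -9.6, -0.002, -0.35, 0.287, -1.0, 0.3, 0.3, -9.6, 0.055, -0.344, 0.289, -1.0, 0.3, 0.3, -9.6, 0.11, -0.329, 0.291, -1.0, 0.3, 0.3, -9.6, 0.161, -0.304, 0.294, -1.0]
[0.3, 0.3, -9.6, 0.208, -0.272, 0.296, -1.0, 0.3, 0.3, -9.6, 0.249, -0.232, 0.299, -1.0, 0.3, 0.3, -9.6, 0.282, -0.186, 0.301, -1.0, 0.3, 0.3, -9.6, 0.308, -0.135, 0.304, -1.0, 0.3, 0.3, -9.6, 0.324, -0.08, 0.306, -1.0]
```

>>> send_rows(
  targets=[0.3,-0.4,-9.7,-0.47,-0.07,-0.32,-1,0.3,-0.4,-9.7,-0.45,-0.15,-0.32,-1,0.3,-0.4,-9.7,-0.42,-0.23,-0.32,-1,0.3,-0.4,-9.7,-0.38,-0.3,-0.31,-1,0.3,-0.4,-9.7,-0.33,-0.36,-0.31,-1],
)

```text
time_s: 21.32
eef_pos: [539.0, -122.2, 256.3]
ee_rot: [-0.1, 0.875, -0.395, 0.262]
force: [-0.1, -0.8, -0.8]
grip_width: 0.209
grip_force: 34.7
```

>>> send_rows(
  targets=[0.3,-0.4,-9.7,-0.26,-0.41,-0.3,-1,0.3,-0.4,-9.7,-0.19,-0.45,-0.3,-1,0.3,-0.4,-9.7,-0.12,-0.48,-0.3,-1,0.3,-0.4,-9.7,-0.04,-0.49,-0.29,-1,0.3,-0.4,-9.7,0.05,-0.49,-0.29,-1],
)

```text
time_s: 21.95
eef_pos: [525.8, 21.2, 350.1]
ee_rot: [-0.001, 0.963, 0.004, 0.27]
force: [0.7, 0.1, -1.2]
grip_width: 0.215
grip_force: 34.7
```

>>> send_rows(
  targets=[0.3,0.3,-9.6,-0.06,-0.35,0.28,-1,0.3,0.3,-9.6,0,-0.35,0.28,-1,0.3,0.3,-9.6,0.06,-0.34,0.28,-1,0.3,0.3,-9.6,0.11,-0.33,0.28,-1,0.3,0.3,-9.6,0.16,-0.3,0.28,-1],
)

```text
time_s: 22.58
eef_pos: [554.1, 125.2, 269.4]
ee_rot: [0.097, 0.874, 0.399, 0.26]
force: [-0.1, -0.8, -1.2]
grip_width: 0.211
grip_force: 34.7
```

>>> send_rows(
  targets=[0.3,0.3,-9.6,0.21,-0.27,0.28,-1,0.3,0.3,-9.6,0.25,-0.23,0.28,-1,0.3,0.3,-9.6,0.28,-0.19,0.28,-1,0.3,0.3,-9.6,0.31,-0.14,0.28,-1,0.3,0.3,-9.6,0.32,-0.08,0.28,-1],
)

```text
time_s: 23.2
eef_pos: [579.5, 229.0, 192.4]
ee_rot: [0.178, 0.634, 0.724, 0.204]
force: [0.3, 0.0, -1.4]
grip_width: 0.208
grip_force: 34.7
```

>>> send_rows(
  targets=[0,0,0,0,0,0,-1,0,0,0,0,0,0,-1],
)

```text
time_s: 23.45
eef_pos: [579.6, 227.7, 194.2]
ee_rot: [0.178, 0.637, 0.721, 0.205]
force: [0.2, -0.2, -0.9]
grip_width: 0.211
grip_force: 34.7
```

Run:
```python
from h import *
from rig import monitor,eyes
s=monitor.sense(); print(s["grip_width"],s["grip_force"],s["force"].round(1),inseat(s["eef_pos"]).round(1))
p1,R1=seat(-100,0,30,xc=-1); plan(p1,R1,g=-1,nmin=2)
p2,R2=seat(-79,0,29.5,xc=-1); print(); plan(p2,R2,g=-1,p0=p1,R0=R1,vmax=12)
c=eyes.capture("wrist"); pickle.dump(c,open("w13.pkl","wb"))
```

```text
0.21058092836211564 34.67863440513611 [ 0.2 -0.2 -0.9] [-178.8   -0.    29.1]
[-0.3, -0.2, 0.0, 0.006, 0.012, 0.503, -1.0, -0.3, -0.2, 0.0, 0.007, 0.01, 0.503, -1.0]

[0.0, 0.0, 0.0, -0.0, -0.004, 0.175, -1.0, 0.0, 0.0, 0.0, -0.0, -0.004, 0.175, -1.0]
```

>>> send_rows(
  targets=[-0.3,-0.2,0,0.01,0.01,0.5,-1,-0.3,-0.2,0,0.01,0.01,0.5,-1,0,0,0,0,0,0,-1],
)

```text
time_s: 23.88
eef_pos: [611.7, 232.6, 142.8]
ee_rot: [0.183, 0.637, 0.72, 0.206]
force: [-0.5, -0.8, -0.2]
grip_width: 0.21
grip_force: 35.1
```

>>> send_rows(
  targets=[0,0,0,0,0,0.17,-1,0,0,0,0,0,0,-1],
)

```text
time_s: 24.12
eef_pos: [617.0, 233.8, 135.6]
ee_rot: [0.184, 0.636, 0.72, 0.206]
force: [-0.4, -0.9, -1.2]
grip_width: 0.21
grip_force: 35.1
```

>>> send_rows(
  targets=[0,0,0,0,-0.01,0.13,-1,0,0,0,0,0,0,-1],
)

```text
time_s: 24.38
eef_pos: [620.8, 234.4, 128.1]
ee_rot: [0.184, 0.636, 0.721, 0.206]
force: [0.2, 0.0, -1.7]
grip_width: 0.205
grip_force: 35.1
```

Run:
```python
from h import *
from rig import monitor
s=monitor.sense(); F=frame(SY);print("tcp seat",inseat(s["eef_pos"]).round(1),"F in x(d),n,lat",(F.T@s["force"])[[2,1,0]].round(1),s["grip_width"],s["grip_force"])
```

```text
tcp seat [-100.7    1.6   29.4] F in x(d),n,lat [ 1.6 -0.7  0. ] 0.20532163402700154 35.121484994888306
```

>>> send_rows(
  targets=[0,0,0,0,-0.015,0.07,-1,0,0,0,0,0,0,-1],
)

```text
time_s: 24.62
eef_pos: [622.4, 234.6, 124.2]
ee_rot: [0.184, 0.636, 0.721, 0.207]
force: [2.7, 0.7, -0.2]
grip_width: 0.21
grip_force: 35.3
```

>>> send_rows(
  targets=[0,0,0,0,-0.015,0.02,-1,0,0,0,0,0,0,-1],
)

```text
time_s: 24.88
eef_pos: [622.6, 234.7, 123.4]
ee_rot: [0.184, 0.636, 0.72, 0.207]
force: [3.3, -0.2, 0.5]
grip_width: 0.211
grip_force: 37.2
```

Run:
```python
from h import *
from rig import monitor
s=monitor.sense(); F=frame(SY);print("tcp seat",inseat(s["eef_pos"]).round(1),"F in x(d),n,lat",(F.T@s["force"])[[2,1,0]].round(1),s["grip_width"],s["grip_force"])
```

```text
tcp seat [-95.8   1.7  28.4] F in x(d),n,lat [ 1.3  3.  -0.6] 0.21061081572447649 37.162696681916714
```

>>> send_rows(
  targets=[0,0,0,0,0.01,0,-0.8,0,0,0,0,0,0,-0.5,0,0,0,0,0,0,-0.35,0,0,0,0,0,0,-0.35,0,0,0,0,0,0,-0.35],
)

```text
time_s: 25.5
eef_pos: [622.4, 234.6, 123.0]
ee_rot: [0.184, 0.636, 0.721, 0.206]
force: [0.3, -0.4, 0.5]
grip_width: 0.325
grip_force: 0.8
```

```bash
cat > look.py <<'E'
from h import *
from rig import monitor,eyes
import sys
s=monitor.sense(); F=frame(SY);print("tcp seat",inseat(s["eef_pos"]).round(1),"F in x(d),n,lat",(F.T@s["force"])[[2,1,0]].round(1),s["grip_width"],s["grip_force"])
c=eyes.capture("wrist"); pickle.dump(c,open(sys.argv[1],"wb")); g=c["img"].mean(2); K=c["K"]
def proj(P):
    x=c["R"]@P+c["t"]; r=np.hypot(x[0],x[1]); th=np.arctan2(r,x[2]); return (K[:2,2]+K[0,0]*th*x[:2]/r)
S=np.c_[F[:,2],np.cross(F[:,1],F[:,2]),F[:,1]]
for n,q in dict(apex1lid=(-94,0,0),apex1skirt=(-94,0,12.5),apex1base=(-89.5,0,18.5),apex2lid=(-94,0,18.5),skirt2=(-94,0,31),base2=(-89.5,0,37),L1=(-47,47,6),R1=(-47,-47,6),L2=(-47,47,25),R2=(-47,-47,25)).items(): print(n,proj(SO+S@np.array(q,float)).round(1))
for r in map(int,sys.argv[2].split(",")): print("row",r,"cols 240-340",g[r-1:r+2,240:340].mean(0).astype(int).tolist())
for u in map(int,sys.argv[3].split(",")): print("col",u,"rows 100-340/2",g[100:340:2,u-1:u+2].mean(1).astype(int).tolist())
E
python3 look.py w14.pkl 200,220,240 272,292
```

```text
tcp seat [-95.5   1.7  28.1] F in x(d),n,lat [-0.3  0.5 -0.4] 0.32526057805360153 0.793740720643541
apex1lid [227.6 269.4]
apex1skirt [252.4 269.8]
apex1base [264.8 265.9]
apex2lid [264.4 269.9]
skirt2 [289.5 270. ]
base2 [301.  265.9]
L1 [246.3 161.6]
R1 [250.8 298.7]
L2 [278.2 161.5]
R2 [278.3 299. ]
row 200 cols 240-340 [178, 179, 174, 149, 115, 98, 95, 96, 95, 96, 95, 95, 96, 111, 146, 166, 170, 170, 168, 166, 163, 160, 164, 167, 168, 168, 167, 167, 167, 166, 166, 166, 166, 166, 165, 165, 165, 165, 165, 165, 169, 182, 183, 169, 168, 170, 170, 170, 169, 169, 168, 168, 168, 167, 167, 167, 169, 160, 137, 128, 128, 147, 191, 213, 220, 220, 216, 210, 208, 208, 208, 207, 207, 207, 207, 201, 186, 169, 160, 158, 157, 156, 157, 159, 161, 162, 162, 162, 163, 163, 163, 164, 164, 164, 163, 162, 161, 159, 156, 156]
row 220 cols 240-340 [169, 131, 109, 104, 104, 103, 104, 104, 104, 104, 113, 145, 176, 186, 187, 184, 182, 179, 172, 175, 183, 185, 186, 186, 185, 185, 185, 185, 185, 184, 184, 184, 184, 183, 184, 184, 183, 184, 185, 192, 202, 191, 192, 194, 194, 194, 194, 193, 193, 193, 192, 192, 
[... 1293 characters left out ...]
 197, 197, 196, 195, 193, 192, 190, 187, 185, 182, 177, 138, 118, 130, 173, 168, 160]
col 292 rows 100-340/2 [235, 235, 235, 235, 235, 235, 235, 235, 235, 235, 235, 235, 235, 235, 236, 235, 235, 235, 230, 190, 214, 151, 96, 95, 96, 93, 145, 231, 234, 234, 234, 205, 175, 177, 209, 206, 118, 88, 102, 111, 118, 125, 132, 139, 144, 149, 153, 157, 160, 164, 168, 172, 175, 177, 179, 182, 184, 186, 188, 190, 192, 194, 196, 199, 200, 202, 204, 206, 208, 210, 211, 213, 215, 217, 218, 220, 221, 221, 222, 221, 221, 221, 221, 220, 219, 218, 145, 111, 111, 110, 110, 109, 108, 109, 108, 107, 107, 105, 106, 105, 104, 104, 103, 103, 102, 102, 101, 101, 100, 99, 100, 99, 98, 96, 111, 140, 139, 137, 136, 154]
```

>>> send_rows(
  targets=[0,0,0,0,0,0,-0.2,0,0,0,0,0,0,-0.2,0,0,0,0,0,0,-0.2],
)

```text
time_s: 25.92
eef_pos: [622.7, 234.7, 123.2]
ee_rot: [0.184, 0.636, 0.721, 0.207]
force: [2.5, 1.1, 0.3]
grip_width: 0.393
grip_force: 1.4
```

```bash
python3 look.py w15.pkl 220,240 272
```

```text
tcp seat [-95.5   1.7  28.5] F in x(d),n,lat [1.1 2.4 0.7] 0.3932151699544714 1.4039310307998676
apex1lid [226.9 269.3]
apex1skirt [251.6 269.7]
apex1base [264.1 265.8]
apex2lid [263.6 269.9]
skirt2 [288.8 270. ]
base2 [300.3 265.9]
L1 [245.6 161.6]
R1 [250.2 298.6]
L2 [277.5 161.5]
R2 [277.7 298.9]
row 220 cols 240-340 [100, 101, 100, 101, 107, 132, 166, 180, 184, 184, 182, 181, 177, 172, 173, 179, 182, 183, 182, 182, 182, 182, 182, 182, 181, 181, 182, 181, 181, 181, 181, 181, 184, 194, 198, 186, 189, 192, 192, 192, 191, 192, 191, 191, 190, 190, 190, 190, 189, 191, 187, 159, 140, 137, 137, 136, 136, 137, 137, 137, 136, 136, 135, 128, 120, 157, 201, 218, 222, 219, 211, 211, 213, 212, 213, 212, 213, 212, 212, 212, 212, 212, 212, 212, 213, 212, 212, 212, 212, 212, 212, 212, 212, 212, 212, 212, 212, 212, 212, 212]
row 240 cols 240-340 [105, 105, 121, 160, 186, 193, 194, 194, 192, 188, 181, 177, 183, 190, 193, 193, 194, 194, 194, 194, 194, 193, 194, 193, 194, 194, 193, 194, 194, 200, 218, 222, 212, 198, 204, 208, 208, 208, 207, 207, 207, 207, 207, 206, 207, 207, 206, 208, 209, 182, 148, 
[... 158 characters left out ...]
12, 212, 212, 212, 212, 212, 207, 193, 176, 171, 169, 161, 156, 162, 170, 174, 175]
col 272 rows 100-340/2 [210, 174, 87, 71, 182, 232, 235, 235, 235, 235, 235, 222, 212, 214, 214, 215, 215, 215, 207, 187, 209, 141, 94, 94, 95, 95, 95, 103, 132, 212, 221, 175, 141, 134, 122, 134, 117, 121, 127, 130, 135, 139, 142, 146, 149, 152, 158, 158, 161, 162, 163, 165, 168, 176, 189, 192, 191, 187, 188, 190, 185, 185, 190, 206, 215, 214, 213, 213, 214, 212, 210, 211, 211, 211, 210, 210, 208, 206, 207, 206, 209, 208, 208, 207, 208, 207, 204, 179, 121, 119, 118, 117, 116, 116, 117, 117, 116, 116, 117, 117, 117, 117, 119, 120, 120, 124, 126, 131, 135, 138, 144, 152, 154, 135, 114, 121, 169, 171, 144, 157]
```

>>> send_rows(
  targets=[0,0,0,0,0.02,0,-0.5,0,0,0,0,0,0,-0.8,0,0,0,0,0,0,-1,0,0,0,0,0,0,-1],
  newtons=30,
)

```text
time_s: 26.48
eef_pos: [623.2, 234.7, 123.3]
ee_rot: [0.184, 0.636, 0.721, 0.206]
force: [0.1, 0.3, -2.0]
grip_width: 0.212
grip_force: 31.4
```

```bash
python3 look.py w16.pkl 220,240 272
```

```text
tcp seat [-95.3   1.6  28.9] F in x(d),n,lat [ 1.8 -1.   0.3] 0.21167693179349276 31.353870034217834
apex1lid [225.9 269.4]
apex1skirt [250.7 269.9]
apex1base [263.1 266. ]
apex2lid [262.7 270. ]
skirt2 [287.8 270.1]
base2 [299.4 266.1]
L1 [244.9 161.6]
R1 [249.6 298.7]
L2 [276.9 161.5]
R2 [277.2 299.1]
row 220 cols 240-340 [202, 203, 202, 202, 208, 223, 226, 215, 193, 145, 114, 109, 109, 109, 109, 109, 109, 108, 109, 110, 128, 168, 185, 188, 187, 186, 183, 189, 194, 195, 195, 194, 194, 194, 194, 194, 194, 193, 193, 193, 193, 193, 193, 193, 193, 196, 196, 198, 202, 201, 202, 203, 203, 203, 202, 202, 202, 202, 202, 201, 201, 201, 196, 182, 187, 198, 205, 206, 206, 207, 206, 206, 206, 206, 206, 207, 206, 206, 207, 206, 206, 207, 206, 206, 206, 206, 206, 206, 206, 206, 206, 206, 206, 206, 206, 206, 206, 206, 206, 206]
row 240 cols 240-340 [211, 211, 211, 211, 217, 229, 230, 219, 208, 165, 125, 116, 116, 116, 115, 116, 116, 116, 116, 128, 161, 188, 198, 199, 199, 197, 196, 204, 208, 209, 209, 209, 209, 208, 209, 208, 208, 208, 208, 208, 207, 207, 208, 207, 207, 215, 229, 232, 230, 224, 2
[... 167 characters left out ...]
, 206, 207, 206, 206, 205, 202, 186, 170, 165, 161, 153, 149, 156, 164, 167, 167]
col 272 rows 100-340/2 [216, 175, 100, 111, 212, 235, 236, 236, 236, 236, 236, 230, 215, 216, 216, 216, 216, 217, 209, 188, 209, 142, 94, 94, 95, 96, 97, 104, 135, 219, 212, 143, 149, 125, 135, 124, 127, 132, 137, 141, 146, 149, 153, 158, 161, 163, 166, 169, 171, 173, 176, 177, 179, 181, 184, 185, 187, 189, 190, 193, 195, 196, 197, 199, 201, 202, 204, 206, 207, 208, 208, 209, 210, 210, 211, 211, 210, 211, 211, 211, 211, 211, 211, 211, 210, 210, 209, 209, 209, 208, 208, 208, 207, 206, 206, 205, 205, 203, 202, 202, 201, 199, 199, 197, 196, 194, 191, 189, 186, 183, 177, 132, 119, 156, 173, 155, 140, 137, 136, 153]
```

>>> send_rows(
  targets=[0,0,0,0,0.03,0,-0.46,0,0,0,0,0,0,-0.46,0,0,0,0,0,-0.13,-0.46,0,0,0,0,0,-0.12,-0.46,0,0,0,0,0,0,-0.46],
)

```text
time_s: 27.15
eef_pos: [617.2, 234.1, 138.4]
ee_rot: [0.184, 0.636, 0.72, 0.207]
force: [0.3, -0.5, -0.1]
grip_width: 0.271
grip_force: 0.0
```

>>> send_rows(
  targets=[0,0,0,0,-0.03,0,-0.7,0,0,0,0,0,0,-1,0,0,0,0,0,0,-1],
  newtons=35,
)

```text
time_s: 27.52
eef_pos: [615.6, 233.8, 136.3]
ee_rot: [0.184, 0.636, 0.721, 0.206]
force: [0.9, -0.1, -0.6]
grip_width: -0.002
grip_force: 0.0
```

```bash
python3 look.py w17.pkl 220,240 272
```

```text
tcp seat [-110.4    1.7   29.3] F in x(d),n,lat [ 1.   0.4 -0.2] -0.002063028324562425 0.0
apex1lid [229.5 256.9]
apex1skirt [252.3 257.2]
apex1base [263.8 253.8]
apex2lid [263.4 257.3]
skirt2 [286.5 257.4]
base2 [297.3 253.9]
L1 [246.8 158.3]
R1 [250.8 287.9]
L2 [276.5 158.2]
R2 [276.8 288.1]
row 220 cols 240-340 [209, 209, 209, 209, 209, 209, 214, 227, 230, 222, 211, 220, 225, 225, 225, 225, 225, 224, 212, 153, 121, 139, 181, 198, 201, 199, 197, 204, 210, 211, 211, 211, 211, 211, 211, 211, 211, 211, 211, 211, 211, 218, 232, 235, 233, 227, 226, 227, 227, 227, 227, 227, 227, 226, 226, 220, 201, 206, 198, 193, 193, 192, 191, 191, 196, 203, 205, 205, 205, 205, 205, 205, 205, 205, 205, 205, 205, 205, 205, 205, 205, 205, 205, 205, 205, 205, 205, 205, 205, 205, 205, 205, 205, 205, 205, 204, 202, 199, 193, 187]
row 240 cols 240-340 [212, 212, 213, 212, 213, 213, 218, 231, 234, 229, 228, 228, 229, 229, 221, 185, 158, 154, 148, 129, 123, 145, 184, 199, 201, 199, 198, 206, 212, 212, 213, 213, 212, 213, 213, 213, 213, 213, 213, 213, 215, 224, 234, 237, 234, 223, 228, 231, 232, 232, 233, 232, 230, 224, 231, 228, 205, 187, 167, 158, 157, 159, 174, 197, 204, 204, 205, 205, 205, 205, 205, 205, 205, 205, 205, 205, 205, 205, 205, 205, 205, 205, 205, 205, 205, 203, 194, 176, 163, 159, 153, 152, 159, 165, 167, 168, 167, 168, 168, 165]
col 272 rows 100-340/2 [233, 199, 132, 92, 185, 234, 237, 237, 237, 237, 237, 229, 214, 213, 214, 214, 214, 208, 191, 211, 130, 96, 96, 96, 103, 105, 106, 132, 149, 121, 125, 131, 137, 143, 150, 155, 159, 163, 166, 170, 173, 176, 179, 182, 184, 186, 188, 190, 192, 194, 196, 198, 199, 201, 203, 205, 206, 207, 209, 210, 211, 212, 213, 214, 214, 214, 214, 214, 213, 213, 212, 212, 212, 211, 211, 201, 94, 66, 66, 66, 67, 66, 67, 66, 67, 66, 66, 66, 67, 66, 65, 62, 52, 54, 81, 46, 13, 10, 11, 9, 10, 10, 11, 11, 10, 10, 10, 12, 11, 12, 13, 14, 15, 15, 16, 17, 16, 17, 16, 18]
```

>>> send_rows(
  targets=[0,0,0,-0.02,-0.04,0.15,-1,0,0,0,0,0,0,-1],
)

```text
time_s: 27.82
eef_pos: [618.3, 232.7, 126.3]
ee_rot: [0.183, 0.636, 0.721, 0.206]
force: [-0.5, -0.1, -0.4]
grip_width: -0.001
grip_force: 0.0
```

>>> send_rows(
  targets=[0,0,0,0,0,0.08,-1,0,0,0,0,0,0,-1],
)

```text
time_s: 28.08
eef_pos: [621.5, 233.3, 124.2]
ee_rot: [0.184, 0.636, 0.72, 0.207]
force: [-4.3, -1.0, 3.7]
grip_width: 0.001
grip_force: 2.6
```

>>> send_rows(
  targets=[0,0,0,0,0,0.05,-1,0,0,0,0,0,0,-1],
)

```text
time_s: 28.32
eef_pos: [624.4, 233.7, 125.1]
ee_rot: [0.186, 0.635, 0.72, 0.209]
force: [-14.6, -5.2, 24.9]
grip_width: 0.001
grip_force: 16.0
```

Run:
```python
from h import *
from rig import monitor
s=monitor.sense(); F=frame(SY);print("tcp seat",inseat(s["eef_pos"]).round(1),"F in x(d),n,lat",(F.T@s["force"])[[2,1,0]].round(1))
```

```text
tcp seat [-96.3   0.5  30.8] F in x(d),n,lat [-29.1   0.4  -3.4]
```

>>> send_rows(
  targets=[0,0,0,0,0,-0.2,-1,0,0,0,0,0,-0.4,-1,0,0,0,0,0,-0.5,-1,0,0,0,0,0,0,-1,0,0,0,0,0,0,-1],
)

```text
time_s: 28.95
eef_pos: [587.9, 229.2, 175.9]
ee_rot: [0.184, 0.636, 0.721, 0.206]
force: [0.2, -1.1, 0.0]
grip_width: 0.002
grip_force: 0.0
```

```bash
python3 look.py w18.pkl 170,185,200,215,225,235 255,272,280,290
```

```text
tcp seat [-158.9    0.5   26.5] F in x(d),n,lat [-0.   0.  -1.1] 0.002418681178119312 0.0
apex1lid [244.1 225.2]
apex1skirt [262.5 225.3]
apex1base [271.5 223.1]
apex2lid [271.3 225.3]
skirt2 [289.7 225.4]
base2 [298.2 223.2]
L1 [256.9 148.6]
R1 [258.9 258.3]
L2 [281.1 148.5]
R2 [280.9 258.5]
row 170 cols 240-340 [143, 109, 102, 120, 156, 178, 180, 175, 174, 179, 181, 181, 180, 181, 180, 180, 180, 179, 179, 185, 197, 199, 191, 187, 185, 186, 185, 183, 168, 124, 117, 159, 177, 182, 182, 183, 184, 184, 184, 183, 184, 183, 182, 182, 182, 186, 198, 206, 203, 187, 186, 188, 187, 187, 187, 186, 187, 191, 199, 189, 178, 176, 174, 170, 166, 169, 170, 165, 155, 143, 140, 138, 136, 135, 134, 133, 131, 131, 130, 130, 128, 127, 127, 126, 126, 125, 125, 124, 124, 123, 121, 122, 122, 121, 119, 118, 118, 117, 115, 113]
row 185 cols 240-340 [96, 100, 126, 172, 194, 196, 192, 191, 197, 200, 200, 201, 201, 200, 200, 200, 200, 202, 209, 216, 214, 200, 206, 212, 212, 211, 198, 149, 114, 113, 141, 183, 195, 197, 199, 201, 202, 202, 202, 202, 201, 202, 201, 201, 205, 218, 226, 227, 224, 210, 211, 213, 213
[... 3916 characters left out ...]
11, 11, 10, 9, 9, 17, 18, 20, 20, 20, 18, 18, 18, 18, 18, 18, 19, 19, 17, 19, 18, 19, 18, 17, 17, 18, 17, 19, 29, 150, 234]
col 290 rows 100-340/2 [167, 204, 235, 237, 237, 237, 237, 237, 237, 237, 237, 237, 237, 237, 233, 203, 193, 104, 97, 97, 110, 191, 222, 224, 219, 153, 108, 126, 141, 151, 159, 168, 175, 180, 183, 187, 191, 195, 198, 202, 205, 207, 209, 212, 214, 217, 219, 223, 228, 231, 233, 234, 235, 236, 235, 234, 233, 231, 229, 227, 225, 224, 222, 221, 220, 218, 216, 214, 210, 180, 111, 109, 107, 104, 100, 94, 68, 67, 67, 67, 66, 67, 67, 67, 66, 67, 67, 67, 67, 67, 67, 59, 52, 55, 83, 64, 22, 11, 11, 10, 10, 10, 10, 11, 10, 10, 10, 11, 10, 10, 10, 11, 11, 11, 13, 12, 12, 12, 12, 12]
```

>>> send_rows(
  targets=[0,0,0,0.1,0,-0.5,-1,0,0,0,0.1,0,-0.4,-1,0,0,0,0,0,0,-1,0,0,0,0,0,0,-1],
)

```text
time_s: 29.5
eef_pos: [558.0, 237.5, 221.0]
ee_rot: [0.183, 0.636, 0.721, 0.206]
force: [1.0, 0.5, 0.5]
grip_width: 0.001
grip_force: 0.0
```

Run:
```python
from loc2 import *
from rig import monitor,eyes
s=monitor.sense(); c=eyes.capture("wrist"); pickle.dump(c,open("w19.pkl","wb")); g=c["img"].mean(2); p=s["eef_pos"]; print(inseat(p).round(1))
F=frame(SY);S=np.c_[F[:,2],np.cross(F[:,1],F[:,2]),F[:,1]]; K=c["K"]
def proj(P):
    x=c["R"]@P+c["t"]; r=np.hypot(x[0],x[1]); th=np.arctan2(r,x[2]); return (K[:2,2]+K[0,0]*th*x[:2]/r).round(1)
for q in((-47,47,6),(-47,-47,6),(-47,47,25),(-47,-47,25),(-94,0,0),(-94,0,18.5),(-89.5,0,37)): print(q,proj(SO+S@np.array(q,float)))
for r in(180,190,200): print(r,g[r-1:r+2,245:305].mean(0).astype(int).tolist())
for u in(259,263,277,281): print(u,"130:160",g[130:160,u-1:u+2].mean(1).astype(int).tolist(),"215:255",g[215:255,u-1:u+2].mean(1).astype(int).tolist())
```

```text
[-212.3   12.3   26.1]
(-47, 47, 6) [261.7 155.1]
(-47, -47, 6) [263.  246.6]
(-47, 47, 25) [281.7 155.1]
(-47, -47, 25) [281.4 246.7]
(-94, 0, 0) [252.  217.4]
(-94, 0, 18.5) [273.8 217.5]
(-89.5, 0, 37) [295.5 215.9]
180 [141, 119, 101, 97, 98, 106, 138, 177, 188, 183, 188, 192, 192, 192, 192, 192, 191, 190, 191, 193, 196, 193, 198, 200, 189, 146, 115, 111, 140, 179, 189, 188, 192, 194, 194, 194, 193, 193, 192, 192, 193, 199, 210, 201, 201, 203, 203, 203, 202, 200, 194, 201, 196, 193, 192, 192, 192, 198, 203, 204]
190 [139, 113, 99, 96, 97, 123, 176, 198, 200, 196, 203, 206, 206, 206, 206, 205, 205, 205, 211, 226, 227, 222, 219, 219, 218, 203, 145, 120, 150, 189, 201, 203, 206, 207, 207, 206, 206, 206, 206, 206, 213, 228, 227, 215, 217, 220, 219, 219, 219, 213, 196, 197, 195, 193, 193, 191, 192, 201, 204, 205]
200 [104, 90, 94, 95, 96, 124, 184, 204, 205, 202, 209, 212, 213, 213, 213, 212, 213, 213, 220, 232, 232, 230, 229, 229, 229, 216, 155, 132, 165, 196, 206, 208, 212, 213, 214, 214, 213, 213, 214, 215, 223, 234, 235, 229, 232, 235, 235, 234, 234, 228, 208, 194, 192, 193, 193, 
[... 770 characters left out ...]
13, 213, 213, 213, 213, 213, 213, 209, 198, 203, 204, 166, 113, 93, 96, 98, 102, 101, 99, 102, 112, 130, 136, 133, 131, 134, 137, 142] 215:255 [205, 204, 203, 203, 202, 201, 201, 200, 198, 198, 197, 196, 194, 193, 191, 189, 188, 186, 185, 184, 183, 182, 177, 173, 170, 166, 162, 156, 143, 125, 117, 120, 122, 110, 89, 75, 63, 56, 55, 56]
281 130:160 [236, 236, 236, 236, 236, 236, 236, 236, 236, 232, 216, 207, 205, 168, 116, 98, 97, 99, 102, 102, 102, 103, 114, 135, 140, 132, 127, 128, 132, 137] 215:255 [209, 208, 208, 208, 206, 206, 205, 204, 203, 202, 201, 200, 199, 197, 196, 195, 193, 192, 190, 188, 186, 183, 180, 178, 175, 172, 168, 161, 144, 120, 110, 117, 124, 114, 92, 73, 51, 23, 11, 11]
```

```bash
python3 -c "
from rig import job
print(job.finish_job())"
```

```text
the job is handed in; nothing more can be done
None
```

The job is handed in at about 29.5 s of the 72 s. By my last measurements both dishes lie lid down and stacked, square against the stop within about 2 mm, but I did not measure the flap angle or re-check the bystanders.

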